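# Turn display modules over in a hinged turnover jig

## Task

Clear the dose meter off the turnover jig and set it down the right way up on the bench, clear of the jig. Put every display module glass up into its own nest of the left (loading) leaf, fold the right (cover) leaf over onto them, and swing both leaves together, with the modules held between them, over to the right-hand side. Then lay the loading leaf back to the left alone, lift the modules out of the cover leaf and lay them flat side by side, back side up, on the white foam strip; leave the jig open and empty with both leaves flat, and leave the other things on the bench alone.

Things in the scene. Friction and masses are not known exactly. Their poses are not given: they have to be found in the camera images.
- jig: turnover jig, aluminium base 226 x 262 mm fixed to the bench, two hinged leaves; origin on the bench top under the middle of the hinge; x along the hinge away from the robot, y to the left (loading leaf), z up. With hinge posts and handles it spans 255 mm along x and 348 mm along y
- jig_hinge (a point): middle of the hinge line, 42 mm above the bench, axes as the jig; both leaves turn about its x axis. Both hinges are stiff, so a leaf stays where it is left: 3 to 5 N at its handle moves one leaf, about 10 N both leaves loaded
- load_leaf (a joint): loading leaf: 0 = open flat on the left (start), 3.14 = folded over to the right, face down; rises as the value grows. Its nest floors are 9.5 mm from the hinge plane, so two closed leaves hold 18 mm modules with 1 mm to spare. It stays where it is left; swung by its handle when closed, it carries modules and cover leaf over before it
- cover_leaf (a joint): cover leaf, mirror image of the loading leaf: 0 = open flat on the right, 3.14 = folded over onto the loading leaf on the left; it may start part-way raised (0 to 0.7) and stays where it is left. The leaves are closed on each other when the two joint values add up to 3.14
- load_bar (a point): middle of the loading leaf's handle: steel bar, 12 mm diameter, 80 mm long, parallel to the hinge, 168 mm from the hinge line in the hinge plane (42 mm above the bench when flat), 38 mm clear of the leaf's edge, on two arms 64 mm apart; at jig x = -52 mm (robot side). It can turn between fingers that hold it from above
- cover_bar (a point): middle of the cover leaf's handle: the same bar, 168 mm from the hinge line, at jig x = +52 mm, so that the two handles lie side by side when the leaves are closed
- load_nest1 (a point): nest 1 of the loading leaf (nearest the robot): where the middle of a seated module lies, 9 mm off the nest floor, 72 mm from the hinge line, 74 mm from the next nest. The module lies with its length square to the hinge, 2 mm play all round, between black stops 8 mm high that leave the middle 60 mm of its long sides free; 28 mm between neighbouring modules
- load_nest2 (a point): nest 2 of the loading leaf (middle): where the middle of a seated module lies, 9 mm off the nest floor, 72 mm from the hinge line, 74 mm from the next nest. The module lies with its length square to the hinge, 2 mm play all round, between black stops 8 mm high that leave the middle 60 mm of its long sides free; 28 mm between neighbouring modules
- load_nest3 (a point): nest 3 of the loading leaf (farthest): where the middle of a seated module lies, 9 mm off the nest floor, 72 mm from the hinge line, 74 mm from the next nest. The module lies with its length square to the hinge, 2 mm play all round, between black stops 8 mm high that leave the middle 60 mm of its long sides free; 28 mm between neighbouring modules
- cover_nest1 (a point): nest 1 of the cover leaf (nearest the robot): where the middle of a seated module lies, 9 mm off the nest floor, 72 mm from the hinge line, 74 mm from the next nest. The module lies with its length square to the hinge, 2 mm play all round, between black stops 8 mm high that leave the middle 60 mm of its long sides free; 28 mm between neighbouring modules
- cover_nest2 (a point): nest 2 of the cover leaf (middle): where the middle of a seated module lies, 9 mm off the nest floor, 72 mm from the hinge line, 74 mm from the next nest. The module lies with its length square to the hinge, 2 mm play all round, between black stops 8 mm high that leave the middle 60 mm of its long sides free; 28 mm between neighbouring modules
- cover_nest3 (a point): nest 3 of the cover leaf (farthest): where the middle of a seated module lies, 9 mm off the nest floor, 72 mm from the hinge line, 74 mm from the next nest. The module lies with its length square to the hinge, 2 mm play all round, between black stops 8 mm high that leave the middle 60 mm of its long sides free; 28 mm between neighbouring modules
- module_1_mid (a point): a display module, 88 x 46 x 18 mm, 0.1 kg: black glass in a dark steel bezel on one face, aluminium back with a small dark green board on the other. Point at its middle (9 mm above its underside); x along its 88 mm length, z out of the glass (up at the start). Two or three, all alike, lie on the foam strip, an absent one reads None; either end may point either way
- module_2_mid (a point): a display module, 88 x 46 x 18 mm, 0.1 kg: black glass in a dark steel bezel on one face, aluminium back with a small dark green board on the other. Point at its middle (9 mm above its underside); x along its 88 mm length, z out of the glass (up at the start). Two or three, all alike, lie on the foam strip, an absent one reads None; either end may point either way
- module_3_mid (a point): a display module, 88 x 46 x 18 mm, 0.1 kg: black glass in a dark steel bezel on one face, aluminium back with a small dark green board on the other. Point at its middle (9 mm above its underside); x along its 88 mm length, z out of the glass (up at the start). Two or three, all alike, lie on the foam strip, an absent one reads None; either end may point either way
- foam_mat: white foam strip, 344 x 95 x 7 mm, fixed on the bench left of the jig, origin at its underside's middle; its top 7 mm above the bench; the modules start on it, crosswise, 85 mm apart, and finish on it
- meter_mid (a point): hand-held grey and black UV dose meter, 105 x 58 x 23 mm, 0.12 kg, that lies on the stops of the loading leaf; point 10 mm above its underside; x along its 105 mm length, z out of its keypad face (up)
- ipa_bottle: bystander: white bottle with a red cup, 66 mm diameter, 130 mm high, origin under its middle
- jar_beads: bystander: small white jar, 47 mm diameter, 45 mm high, origin under its middle
- bottle_primer: bystander: amber dropper bottle, 34 mm diameter, 88 mm high, origin under its middle

How it is judged:
By the outcome, as a careful person would: the job done as asked, in the order asked, and still so for the second after the job is handed in, with the robot touching nothing.
Of module_1, module_2, module_3 only 2 to 3 are there at a start; the rules pass over those that are not, and their reading is None.
At some moment in a run one of uv_meter may be knocked a few centimetres aside while the robot is not near it.
Once in a run the grip may slacken for a moment while it holds something.
It also fails if it takes over 210 s, if anything falls off the work surface, if the arm or the gripper's body presses on something with over 40 N, if the wrist force passes 120 N, or if a joint passes its speed limit or range.

## Robot

A 6-joint arm with a two-finger parallel gripper is mounted at the origin on a cart in front of the work surface, level with it; the furniture and walls round the work are solid. World frame = base frame: x ahead of the robot, y to its left, z up, the work surface at z = 0. Lengths are in m, angles in degrees, forces in N, time in s.
With the tool pointing down it reaches from about 0.3 to 0.75 m from the base axis. Payload 8.5 kg.
Tool frame: the origin (TCP) lies between the finger pads; the fingertips stand env.finger_overhang ahead of it and the grasp point (between the pads) lies 2 mm behind it (env.finger_overhang is the distance from the TCP to the fingertips, in m); z points along the fingers, y is the line along which they close (so a half turn about z gives the same grasp; the last joint's range is limited). The gripper opens to 85 mm and grips with 20 to 120 N. Pads are 22 mm wide; open, the fingers measure 114 mm over their backs; the gripper's body (76 mm by 85 mm) begins 54 mm behind the grasp point. The pads swing forward as they close: fully open they stand 13 mm farther back than shut.
Start: joints at [57.279, 21.807, 74.336, -0, 83.858, -12.336], TCP at [0.192, 0.516, 0.248] pointing down, gripper open.
Joint ranges: [-178.18, 178.18], [-50.72, 133.34], [12.68, 142.11], [-81.47, 261.47], [9.98, 163.14], [-165.26, 165.26]. Speed limits (degrees/s): [136.94, 136.94, 180, 180, 180, 180].

## Interface

Orientations are given as a 3x3 rotation matrix whose columns are the frame's x, y, z axes.
In Python, from rig import env gives the robot as it stands. The module is installed in compiled form; this text tells all that it offers.
- The arm moves only by the tool jog_arm, never from a script. Its arguments are lists of equal length, an entry for each row: "hand": the finger opening in m, from 0 to 0.0854; "travel": the shift along the world's x, y, z in m, a list of three; "yaw": the turn about the world's z in rad. A call has exactly 5 rows; each row shifts and turns the commanded pose from where the row before left it; what a row does not reach is not made up. A row lasts 1/8 s, in which the tool goes at most 62.5 mm and 10.7 degrees, less where a joint would pass 70% of its speed; a pose out of reach is approached as far as the arm can. A call is refused whole if a number of a shift passes 0.0625 or a number of a turn 0.188, either way. A call with a gripper value outside its range is refused whole. The fingers move at their own pace and stop on an object; "grip_force" is the grip in N (left out, the last holds). Time passes only in rows, so rows that do not move let the fingers close, or fill a call up. It gives the time, the measured TCP pose, the force, the opening and the grip force at its end, in the units of the state.
- env.observe(): the state, without advancing time (a new reading comes with each control period).
- env.get_image(name): name is "side" or "top"; returns the picture (384x512x3 uint8, red, green, blue); there is no depth.
- env.calibration(name): a dict with "fx", "fy", "cx", "cy" (pixels), "position" and "rotation" of the camera in the world. Camera axes: x right, y down, z forward; pixel columns grow to the right and rows downward; lengths in m; the calibration is good to about 2 mm. A picture is of the moment at which its call begins. calibration takes no time and is no camera call.
- env.close_job(): hands the job in; it is judged then, once.
The state is a dict: "time_s": time; "q": joint angles; "qvel": joint speeds; "joint_efforts": joint torques, N m; "position": TCP position; "tool_rot": TCP orientation; "ft_force": force on the tool from outside, world axes, zero at the start; "wrist_torque": the same for the moment, N m; "grip_width": finger opening in m; "gripper_force": force on a finger pad.
Only numpy, scipy, OpenCV 4.12 (cv2) and the standard library are available. Lean on these libraries where they do the work, as an engineer would, in place of code of your own. Each camera call takes 0.05 s, during which the arm holds its last target. There are 200 camera calls.

## Working session

There is one attempt and no reset: what is moved stays moved. The work goes in short steps, Python scripts to look and compute and a tool call to move; the robot and the scene stay as the last step left them, time stands still between calls to the robot, and variables do not carry over. Pictures are saved under pics/ and viewed, at most 14 in all, crops included, and the job is handed in when it is done.

Besides the shell and the picture viewer there is one more tool, called as name(argument=value, ...), one argument or row to a line, values as JSON. jog_arm: Moves the arm, as the interface text tells. Its arguments: {"type":"object","properties":{"hand":{"type":"array"},"travel":{"type":"array"},"yaw":{"type":"array"},"grip_force":{"type":"number"}},"required":["hand","travel","yaw"]}

```bash
mkdir -p pics
python3 - <<'E'
from rig import env
import cv2,numpy as np
for n in("side","top"):
    im=env.get_image(n); cv2.imwrite(f"pics/{n}0.png",im[:,:,::-1]); 
    c=env.calibration(n); print(n,{k:np.round(v,4).tolist() for k,v in c.items()})
o=env.observe(); print(env.finger_overhang,{k:np.round(v,3).tolist() for k,v in o.items()})
E
```

```text
side {'fx': 436.7418, 'fy': 436.7418, 'cx': 255.8339, 'cy': 196.8785, 'position': [0.3478, 0.8383, 0.8698], 'rotation': [[-0.9673, -0.1675, 0.1904], [-0.2536, 0.6494, -0.7169], [-0.0036, -0.7418, -0.6706]]}
top {'fx': 445.6523, 'fy': 445.6523, 'cx': 255.1489, 'cy': 188.1699, 'position': [0.3617, -0.0232, 1.5619], 'rotation': [[0.0036, -0.99, 0.1411], [-0.9999, -0.0051, -0.0103], [0.011, -0.1411, -0.9899]]}
0.017 {'time_s': 0.1, 'q': [57.278, 21.835, 74.379, 0.001, 83.859, -12.336], 'qvel': [-0.002, -0.064, -0.253, -0.071, -0.0, -0.07], 'joint_efforts': [0.004, -44.923, -23.166, -0.0, 0.004, -0.0], 'position': [0.191, 0.515, 0.248], 'tool_rot': [[-0.937, 0.348, -0.001], [0.348, 0.937, -0.001], [0.0, -0.001, -1.0]], 'ft_force': [-0.432, -0.184, 0.173], 'wrist_torque': [-0.02, -0.026, 0.009], 'gripper_force': 0.0, 'grip_width': 0.085}
```

View pics/side0.png

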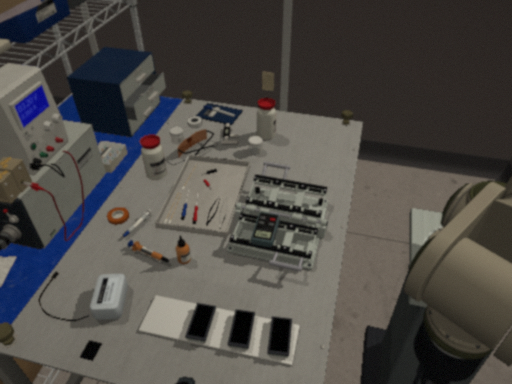

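View pics/top0.png

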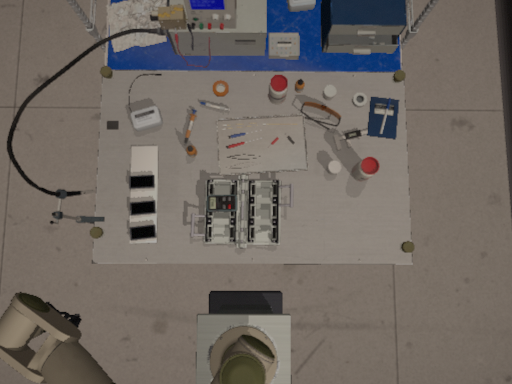

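The side picture shows three modules on the foam strip at about (201,322), (241,329) and (281,336), and the jig at (277,222) with the meter at (266,231). The top picture has the modules at (142,182), (143,208) and (144,232), the hinge at (242,211) and the meter at (222,203). Next I'll zoom in on both.

```bash
cat > h.py <<'E'
from rig import env
import cv2,numpy as np
np.set_printoptions(precision=4,suppress=True)
C={n:env.calibration(n) for n in("side","top")}
def ray(n,u,v):
    c=C[n]; d=np.array(c["rotation"])@[(u-c["cx"])/c["fx"],(v-c["cy"])/c["fy"],1]
    return np.array(c["position"]),d/np.linalg.norm(d)
def onz(n,u,v,z):
    p,d=ray(n,u,v); return p+d*(z-p[2])/d[2]
def tri(a,b):
    p,d=ray("side",*a); q,e=ray("top",*b)
    s=np.linalg.lstsq(np.c_[d,-e],q-p,rcond=None)[0]
    x=p+d*s[0]; y=q+e*s[1]; return (x+y)/2,np.linalg.norm(x-y)
def proj(n,P):
    c=C[n]; x=np.array(c["rotation"]).T@(np.array(P)-c["position"]); return np.array([c["cx"]+c["fx"]*x[0]/x[2],c["cy"]+c["fy"]*x[1]/x[2]])
def crop(n,u0,v0,u1,v1,k,name):
    im=env.get_image(n)[:,:,::-1]; 
    o=cv2.resize(im[v0:v1,u0:u1],None,fx=k,fy=k,interpolation=cv2.INTER_CUBIC); o=cv2.convertScaleAbs(o,alpha=1.3,beta=15)
    for u in range(-(-u0//10)*10,u1,10): cv2.line(o,((u-u0)*k,0),((u-u0)*k,4 if u%50 else 12),(0,0,255),1); cv2.putText(o,str(u),((u-u0)*k,20),0,.3,(0,0,255))
    for v in range(-(-v0//10)*10,v1,10): cv2.line(o,(0,(v-v0)*k),(8,(v-v0)*k),(0,0,255),1); cv2.putText(o,str(v),(10,(v-v0)*k+4),0,.3,(0,0,255))
    cv2.imwrite("pics/"+name,o); return im
E
python3 - <<'E'
from h import *
s=crop("side",215,155,345,275,6,"s1.png"); t=crop("top",120,140,300,252,4,"t1.png")
# modules: dark blobs on white strip
for n,im,box in(("side",s,(135,290,305,365)),("top",t,(122,140,162,246))):
    g=im.max(2)[box[1]:box[3],box[0]:box[2]]
    m=cv2.morphologyEx((g<75).astype(np.uint8),cv2.MORPH_OPEN,np.ones((3,3)))
    for c in cv2.findContours(m,0,2)[0]:
        if cv2.contourArea(c)>100:
            r=cv2.minAreaRect(c); print(n,np.add(r[0],box[:2]),r[1],r[2],onz(n,*np.add(r[0],box[:2]),.025))
    m=(g>120).astype(np.uint8); c=max(cv2.findContours(cv2.morphologyEx(m,cv2.MORPH_CLOSE,np.ones((15,15))),0,2)[0],key=cv2.contourArea)
    r=cv2.minAreaRect(c); p=cv2.boxPoints(r)+box[:2]; print("mat?",[onz(n,*q,.007)[:2] for q in p])
E
```

```text
side [279.2525 336.4753] (20.895780563354492, 38.706947326660156) 5.7105937004089355 [0.427  0.3517 0.025 ]
side [240.676 329.032] (20.661272048950195, 38.46037673950195) 10.30484676361084 [0.5114 0.3554 0.025 ]
side [199.9811 322.1865] (20.365447998046875, 39.186946868896484) 17.10272979736328 [0.6024 0.3617 0.025 ]
mat? [array([0.7043, 0.4779]), array([0.788 , 0.3085]), array([0.3978, 0.2073]), array([0.3656, 0.3898])]
top [142.2073 231.8659] (12.147468566894531, 24.736663818359375) 83.6598129272461 [0.4275 0.3472 0.025 ]
top [142.1639 207.3033] (12.041254043579102, 24.535186767578125) 84.80557250976562 [0.512  0.3507 0.025 ]
top [141. 181.] (12.0, 24.0) 90.0 [0.6039 0.3583 0.025 ]
mat? [array([0.7544, 0.4362]), array([0.7553, 0.2974]), array([0.3834, 0.285 ]), array([0.3829, 0.4193])]
```

View pics/s1.png

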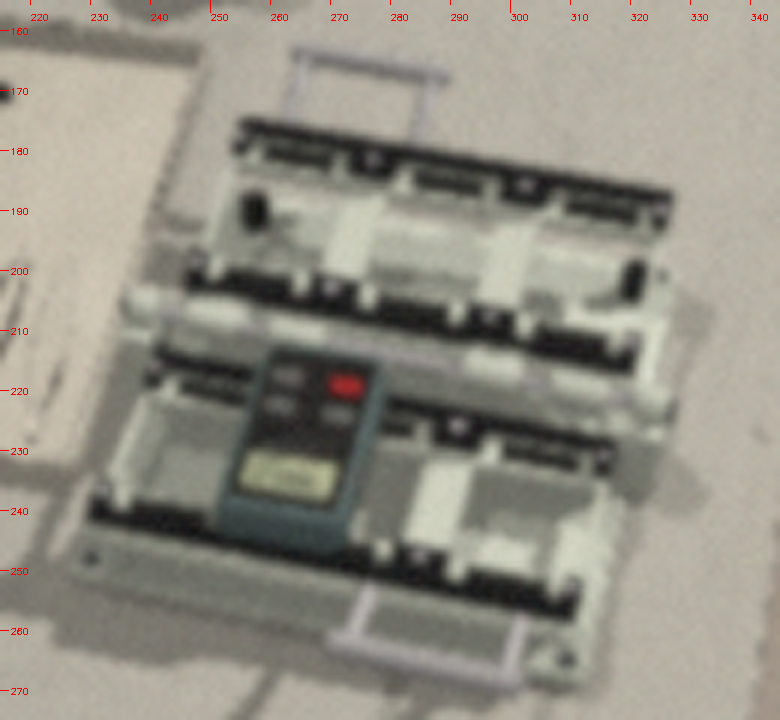

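View pics/t1.png

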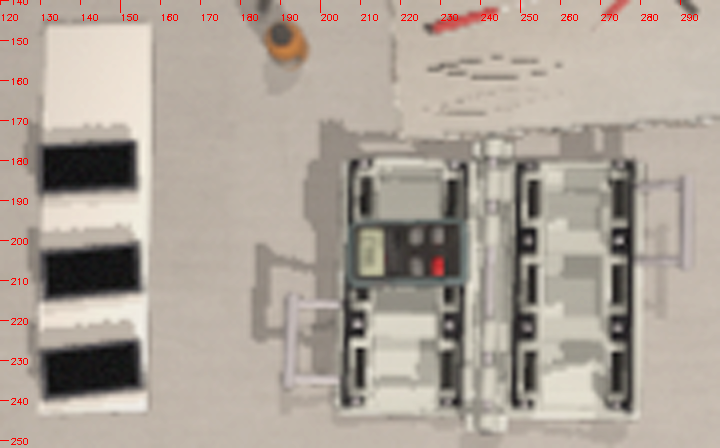

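The side crop shows the meter (corners near (260,213), (279,215), (251,243) and (272,247)), the load bar from (270,261) to (302,269) and the cover bar from (264,163) to (290,168). In the top crop the bars are at u=192 and u=291, and the hinge is at u=243. I'll triangulate these pairs.

Run:
```python
from h import *
P={"load_bar_far":((270,261.3),(192.5,213)),"load_bar_near":((301.7,269.2),(192,235.7)),
"cov_far":((263.8,163.3),(291.2,184.5)),"cov_near":((289.5,168.3),(291.5,206.2)),
"hinge_far":((235.8,205),(243.2,175)),"hinge_near":((327.5,224),(242.5,247)),
"m_fh":((260.3,213.3),(236.2,195.5)),"m_nh":((279.2,214.7),(236.2,210.7)),"m_fl":((250.8,243),(208,195.5)),"m_nl":((272.5,246.7),(208,210.5)),
"mod1":((279.3,336.5),(142.2,231.9)),"mod2":((240.7,329),(142.2,207.3)),"mod3":((200,322.2),(141.8,181.7))}
for k,v in P.items(): print(k,*tri(*v))
for q in((131,146),(158,146),(129,243),(156.7,243)): print("mat",onz("top",*q,.007))
for u,v in((363,168),(334,168),(191,150)): print("byst",onz("top",u,v,.0))
```

```text
load_bar_far [0.4905 0.1738 0.0461] 0.0015818169492069563
load_bar_near [0.4131 0.1744 0.0411] 0.0029403852341731915
cov_far [ 0.5874 -0.1603  0.0754] 0.001450564329859042
cov_near [ 0.5121 -0.1614  0.0711] 0.002953542473507435
hinge_far [0.6254 0.0027 0.0449] 0.0034635885988241267
hinge_near [0.375  0.003  0.0356] 0.004672155270308412
m_fh [0.5514 0.0256 0.053 ] 0.00039171803963769167
m_nh [0.4994 0.0249 0.0598] 0.0015965640342960061
m_fl [0.552  0.1229 0.0396] 0.0006845481525286687
m_nl [0.498  0.1217 0.0402] 0.005110479918228094
mod1 [0.4275 0.3485 0.0194] 0.0002799132108560052
mod2 [0.5126 0.352  0.0192] 3.6227362422232434e-05
mod3 [0.6036 0.3575 0.0176] 0.0019494702063362565
mat [0.7327 0.4033 0.007 ]
mat [0.7333 0.3074 0.007 ]
mat [0.3898 0.3955 0.007 ]
mat [0.3902 0.3001 0.007 ]
byst [ 0.6591 -0.4246  0.    ]
byst [ 0.6585 -0.3208  0.    ]
byst [0.7211 0.1906 0.    ]
```

jog_arm(
  hand=[0.085,0.085,0.085,0.085,0.085],
  travel=[
    [0.0334,-0.0441,0],
    [0.0334,-0.0441,0],
    [0.0334,-0.0441,0],
    [0.0334,-0.0441,0],
    [0.0334,-0.0441,0],
  ],
  yaw=[-0.1215,-0.1215,-0.1215,-0.1215,-0.1215],
  grip_force=40,
)

```text
time_s: 0.82
position: [0.3594, 0.2935, 0.2484]
tool_rot: [[-0.568, 0.823, 0.0], [0.823, 0.568, 0.0], [-0.0, 0.0, -1.0]]
ft_force: [0.4, -0.2, 0.2]
grip_width: 0.0849
gripper_force: 0.0
```

jog_arm(
  hand=[0.085,0.085,0.085,0.085,0.085],
  travel=[
    [0.0334,-0.0441,0],
    [0.0334,-0.0441,0],
    [0.0334,-0.0441,0],
    [0.0334,-0.0441,0],
    [0.0334,-0.0441,-0.03],
  ],
  yaw=[-0.1215,-0.1215,-0.1215,-0.1215,-0.1215],
)

```text
time_s: 1.45
position: [0.5272, 0.0731, 0.2197]
tool_rot: [[0.004, 1.0, 0.005], [1.0, -0.004, -0.0], [-0.0, 0.005, -1.0]]
ft_force: [1.1, 0.2, -0.4]
grip_width: 0.0857
gripper_force: 0.0
```

jog_arm(
  hand=[0.058,0.058,0.058,0.058,0.058],
  travel=[
    [0,0,-0.02],
    [0,0,-0.02],
    [0,0,-0.02],
    [0,0,0],
    [0,0,0],
  ],
  yaw=[0,0,0,0,0],
)

```text
time_s: 2.08
position: [0.5257, 0.0749, 0.1593]
tool_rot: [[-0.0, 1.0, 0.001], [1.0, 0.0, -0.0], [-0.0, 0.001, -1.0]]
ft_force: [-0.7, 0.4, 0.5]
grip_width: 0.0578
gripper_force: 0.0
```

Run:
```python
from h import *
o=env.observe(); print(env.finger_overhang,o["position"],o["tool_rot"],o["grip_width"])
crop("side",190,120,350,280,5,"s2.png");crop("top",180,150,310,250,6,"t2.png")
p=o["position"]; print(proj("side",p+[0,0,-.017]),proj("top",p+[0,0,-.017]))
for q in((345/4+120,179.5),(467/4+120,179.5),(345/4+120,243.2),(636/4+120,179.5)): print(onz("top",*q,.04))
```

```text
0.017 [0.5257 0.0749 0.1593] [[-0.0001  1.      0.001 ]
 [ 1.      0.0001 -0.0001]
 [-0.0001  0.001  -1.    ]] 0.057754929467807956
[265.7125 202.6424] [219.8599 199.8446]
[0.608 0.13  0.04 ]
[0.6086 0.0246 0.04  ]
[0.3895 0.1258 0.04  ]
[ 0.6094 -0.1215  0.04  ]
```

View pics/s2.png

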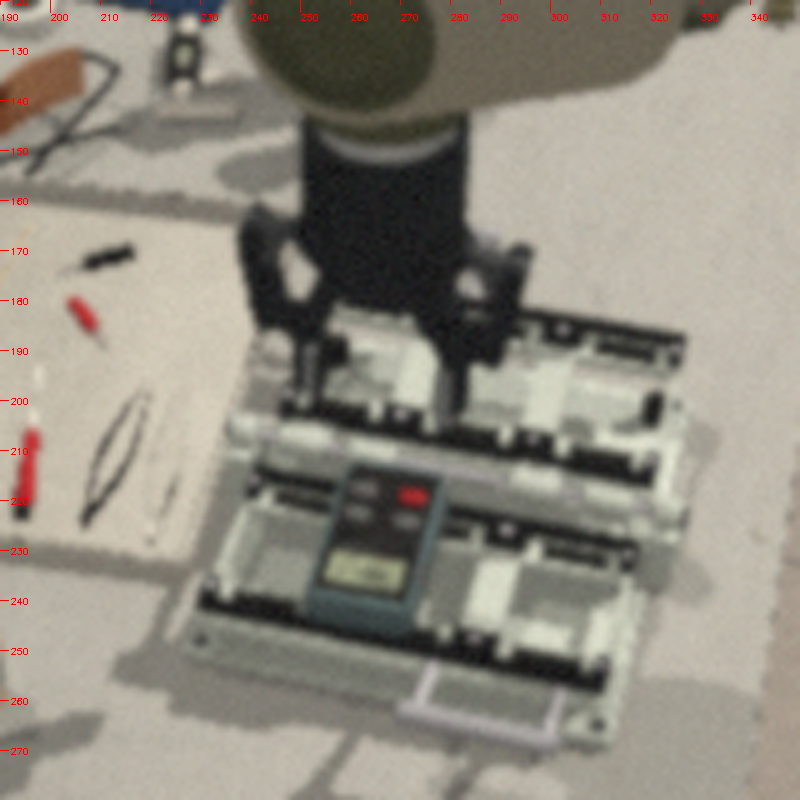

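The fingertips are at about (251,200) and (280,203), which matches a TCP-to-tip distance of about 17 mm. The meter is between them, in the place I measured. Picking it now.

jog_arm(
  hand=[0.082,0.082,0.082,0.082,0.082],
  travel=[
    [0,0,0],
    [0,0,-0.025],
    [0,0,-0.025],
    [0,0,-0.025],
    [0,0,-0.023],
  ],
  yaw=[0,0,0,0,0],
)

```text
time_s: 2.8
position: [0.5255, 0.0748, 0.0601]
tool_rot: [[-0.0, 1.0, 0.001], [1.0, 0.0, -0.0], [-0.0, 0.001, -1.0]]
ft_force: [0.1, -0.0, 0.4]
grip_width: 0.082
gripper_force: 0.0
```

jog_arm(
  hand=[0.05,0.05,0.05,0.05,0.05],
  travel=[
    [0,0,0],
    [0,0,0],
    [0,0,0],
    [0,0,0],
    [0,0,0],
  ],
  yaw=[0,0,0,0,0],
)

```text
time_s: 3.42
position: [0.5256, 0.0748, 0.0612]
tool_rot: [[-0.0, 1.0, 0.001], [1.0, 0.0, -0.0], [-0.0, 0.001, -1.0]]
ft_force: [-1.2, -0.7, 5.7]
grip_width: 0.0569
gripper_force: 43.6
```

jog_arm(
  hand=[0.05,0.05,0.05,0.05,0.05],
  travel=[
    [0,0,0],
    [0,0,0.02],
    [0,0,0.03],
    [0,0,0.03],
    [0,0,0.02],
  ],
  yaw=[0,0,0,0,0],
)

```text
time_s: 4.05
position: [0.5254, 0.0748, 0.1618]
tool_rot: [[-0.0, 1.0, 0.001], [1.0, 0.0, -0.0], [-0.0, 0.001, -1.0]]
ft_force: [0.7, -1.5, -1.4]
grip_width: 0.0567
gripper_force: 43.1
```

jog_arm(
  hand=[0.05,0.05,0.05,0.05,0.05],
  travel=[
    [-0.006,-0.03,0],
    [-0.0094,-0.045,0],
    [-0.0094,-0.045,0],
    [-0.0094,-0.045,0],
    [-0.0094,-0.045,0],
  ],
  yaw=[0,0,0,0,0],
)

```text
time_s: 4.68
position: [0.4812, -0.1365, 0.1605]
tool_rot: [[0.0, 1.0, -0.0], [1.0, -0.0, 0.0], [0.0, -0.0, -1.0]]
ft_force: [0.4, -0.5, -1.6]
grip_width: 0.057
gripper_force: 43.1
```

jog_arm(
  hand=[0.05,0.05,0.05,0.05,0.05],
  travel=[
    [-0.0094,-0.045,0],
    [-0.0094,-0.045,0],
    [-0.0094,-0.045,-0.03],
    [0,0,-0.035],
    [0,0,-0.03],
  ],
  yaw=[0,0,0,0,0],
)

```text
time_s: 5.3
position: [0.453, -0.2705, 0.0641]
tool_rot: [[0.001, 1.0, -0.001], [1.0, -0.001, 0.001], [0.001, -0.001, -1.0]]
ft_force: [0.2, -0.1, -1.5]
grip_width: 0.0571
gripper_force: 43.1
```

jog_arm(
  hand=[0.05,0.05,0.05,0.05,0.05],
  travel=[
    [0,0,-0.02],
    [0,0,-0.012],
    [0,0,-0.006],
    [0,0,-0.004],
    [0,0,0],
  ],
  yaw=[0,0,0,0,0],
)

```text
time_s: 5.92
position: [0.4537, -0.2702, 0.0238]
tool_rot: [[-0.0, 1.0, 0.0], [1.0, 0.0, -0.0], [-0.0, 0.0, -1.0]]
ft_force: [-1.1, 0.2, -1.2]
grip_width: 0.057
gripper_force: 43.1
```

jog_arm(
  hand=[0.078,0.078,0.078,0.078,0.078],
  travel=[
    [0,0,0],
    [0,0,0],
    [0,0,0],
    [0,0,0.03],
    [0,0,0.05],
  ],
  yaw=[0,0,0,0,0],
)

```text
time_s: 6.55
position: [0.453, -0.2697, 0.1035]
tool_rot: [[0.0, 1.0, -0.002], [1.0, -0.0, 0.002], [0.002, -0.002, -1.0]]
ft_force: [1.2, 0.5, -1.0]
grip_width: 0.0779
gripper_force: 0.0
```

jog_arm(
  hand=[0.066,0.066,0.066,0.066,0.066],
  travel=[
    [0,0.03,0.06],
    [0,0.055,0.03],
    [0,0.055,0],
    [0,0.055,0],
    [0,0.055,0],
  ],
  yaw=[0,0,0,0,0],
)

```text
time_s: 7.18
position: [0.4533, -0.0207, 0.1897]
tool_rot: [[0.0, 1.0, 0.001], [1.0, -0.0, -0.0], [-0.0, 0.001, -1.0]]
ft_force: [0.8, 0.8, 1.1]
grip_width: 0.066
gripper_force: 0.0
```

Run:
```python
from h import *
o=env.observe(); print(o["position"])
im=crop("top",120,140,400,252,2,"t3.png")
# modules: subpixel edges of dark blobs in top view
big=cv2.resize(im,None,fx=6,fy=6,interpolation=cv2.INTER_CUBIC).max(2)
m=(big<70).astype(np.uint8); m[:,:122*6]=0; m[:,160*6:]=0; m[:165*6]=0; m[246*6:]=0
for c in cv2.findContours(m,0,2)[0]:
    if cv2.contourArea(c)>3000:
        h=(cv2.boxPoints(cv2.minAreaRect(c))+.5)/6-.5
        w=np.array([onz("top",*p,.025)[:2] for p in h]); 
        e=[w[(i+1)%4]-w[i] for i in range(4)]; l=[np.linalg.norm(x) for x in e]; L=e[int(np.argmax(l))]
        print("mod",w.mean(0),"size",l[:2],"yaw from y deg",np.degrees(np.arctan(-L[0]/L[1])))
s=env.get_image("side")[:,:,::-1]; big=cv2.resize(s,None,fx=6,fy=6,interpolation=cv2.INTER_CUBIC).max(2)
m=(big<70).astype(np.uint8); m[:290*6]=0; m[365*6:]=0; m[:,:180*6]=0; m[:,305*6:]=0
for c in cv2.findContours(m,0,2)[0]:
    if cv2.contourArea(c)>3000:
        h=(cv2.approxPolyDP(cv2.convexHull(c),40,True)[:,0]+.5)/6-.5
        w=np.array([onz("side",*p,.025)[:2] for p in h]); print("side",w.mean(0),w.tolist())
```

```text
[ 0.4533 -0.0207  0.1897]
mod [0.4275 0.3478] size [np.float64(0.08695885605585646), np.float64(0.04331126722807339)] yaw from y deg 8.421412338889661
mod [0.5118 0.351 ] size [np.float64(0.08539235818927825), np.float64(0.04226496014097827)] yaw from y deg 4.86739920268314
mod [0.6033 0.3575] size [np.float64(0.08554403740176066), np.float64(0.04268986034512647)] yaw from y deg 3.6297327573687315
side [0.4267 0.3493] [[0.45228266595157807, 0.30863972811914975], [0.41117490977366644, 0.30403472075829263], [0.40058065386007463, 0.39035839985755016], [0.44265933306129107, 0.3941130263560979]]
side [0.5115 0.3531] [[0.53463842667778, 0.3110218296833507], [0.493469483911219, 0.3101222641753433], [0.4893032068920865, 0.3962672198020622], [0.5285769573799469, 0.39516121194166365]]
side [0.6024 0.359 ] [[0.6250363414732445, 0.31677687761601414], [0.5841655390284437, 0.31485459103708924], [0.579148181850576, 0.4031693793227366], [0.6212453826184312, 0.4012791047408421]]
```

jog_arm(
  hand=[0.066,0.066,0.066,0.066,0.066],
  travel=[
    [-0.0033,0.0462,0],
    [-0.0033,0.0462,0],
    [-0.0033,0.0462,0],
    [-0.0033,0.0462,0],
    [-0.0033,0.0462,0],
  ],
  yaw=[0,0,0,0.06,0.067],
)

```text
time_s: 7.9
position: [0.4371, 0.2097, 0.1895]
tool_rot: [[-0.128, 0.992, 0.0], [0.992, 0.128, -0.0], [-0.0, 0.0, -1.0]]
ft_force: [0.8, -0.3, -0.6]
grip_width: 0.0656
gripper_force: 0.0
```

jog_arm(
  hand=[0.066,0.066,0.066,0.066,0.066],
  travel=[
    [-0.0033,0.0462,0],
    [-0.0033,0.0462,-0.01],
    [-0.0032,0.0463,-0.03],
    [0,0,-0.05],
    [0,0,-0.03],
  ],
  yaw=[0,0,0,0,0],
)

```text
time_s: 8.52
position: [0.4267, 0.3472, 0.0672]
tool_rot: [[-0.127, 0.992, -0.002], [0.992, 0.127, -0.001], [-0.001, -0.002, -1.0]]
ft_force: [0.7, 0.7, 0.2]
grip_width: 0.0661
gripper_force: 0.0
```

Run:
```python
from h import *
o=env.observe(); print(o["position"],proj("top",o["position"]+[0,0,-.015]))
crop("top",120,165,290,252,4,"t4.png")
```

```text
[0.4267 0.3472 0.0672] [140.2728 231.7477]
```

View pics/t4.png

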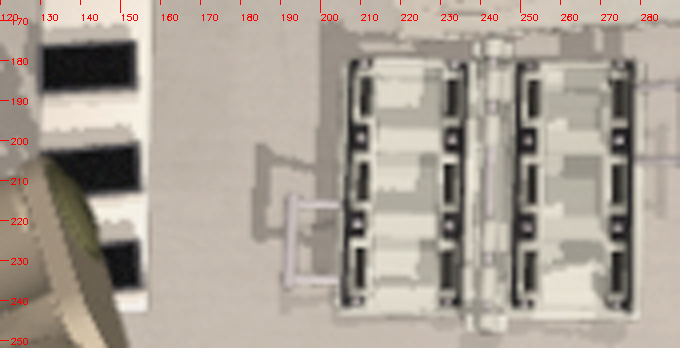

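The top crop shows three empty nests in the loading leaf. The rib screws are at (210,199.8), (209.3,221.8), (233.3,199.8) and (232.3,221.8).

Run:
```python
from h import *
im=env.get_image("top"); big=cv2.resize(im,None,fx=8,fy=8,interpolation=cv2.INTER_CUBIC).max(2)
# black frame of loading leaf: bounding of dark pixels
for nm,u0,u1 in(("load",204,237.5),("cover",246.5,279)):
    m=(big<60).astype(np.uint8); M=np.zeros_like(m); M[177*8:244*8,int(u0*8):int(u1*8)]=1; m*=M
    ys,xs=np.nonzero(m); r=cv2.minAreaRect(np.c_[xs,ys].astype(np.float32)); h=(cv2.boxPoints(r)+.5)/8-.5
    w=np.array([onz("top",*p,.0405)[:2] for p in h]); print(nm,w.tolist(),w.mean(0))
q=[onz("top",*p,.0405)[:2] for p in((210,199.75),(209.25,221.75),(233.25,199.75),(232.25,221.75))]; print(q,np.mean(q,0))
```

```text
load [[0.39722656498589715, 0.13102027586593035], [0.6083524701805525, 0.1294117997301845], [0.6060705051559392, 0.025658102496007466], [0.3948878653599937, 0.02927750989972682]] [0.5016 0.0788]
cover [[0.3949746258476392, -0.013054003630779536], [0.6082976322476976, -0.014147436074660241], [0.607681628111503, -0.11836965207143887], [0.39423621099551026, -0.1152372833829258]] [ 0.5013 -0.0652]
[array([0.5376, 0.1157]), array([0.4621, 0.1169]), array([0.538, 0.036]), array([0.4625, 0.0386])] [0.5    0.0768]
```

jog_arm(
  hand=[0.066,0.066,0.066,0.04,0.04],
  travel=[
    [0,0.001,-0.02],
    [0,0,-0.015],
    [0,0,-0.005],
    [0,0,0],
    [0,0,0],
  ],
  yaw=[0,0,0,0,0],
)

```text
time_s: 9.25
position: [0.4276, 0.3485, 0.0301]
tool_rot: [[-0.127, 0.992, 0.001], [0.992, 0.127, 0.001], [0.0, 0.001, -1.0]]
ft_force: [-0.4, 0.2, -0.2]
grip_width: 0.0447
gripper_force: 41.5
```

jog_arm(
  hand=[0.04,0.04,0.04,0.04,0.04],
  travel=[
    [0,0,0],
    [0,0,0],
    [0,0,0.02],
    [0,0,0.03],
    [0,0,0.03],
  ],
  yaw=[0,0,0,0,0],
)

```text
time_s: 9.88
position: [0.427, 0.3483, 0.11]
tool_rot: [[-0.127, 0.992, -0.001], [0.992, 0.127, -0.0], [-0.0, -0.001, -1.0]]
ft_force: [0.7, -0.7, -0.7]
grip_width: 0.0447
gripper_force: 47.0
```

jog_arm(
  hand=[0.04,0.04,0.04,0.04,0.04],
  travel=[
    [0,-0.03,0.02],
    [0,-0.048,0],
    [0,-0.048,0],
    [0,-0.048,0],
    [-0.0005,-0.048,0],
  ],
  yaw=[0,-0.04,-0.04,-0.04,-0.019],
)

```text
time_s: 10.5
position: [0.4264, 0.1249, 0.1293]
tool_rot: [[0.013, 1.0, -0.0], [1.0, -0.013, 0.0], [0.0, -0.0, -1.0]]
ft_force: [1.0, -1.5, -1.1]
grip_width: 0.0449
gripper_force: 47.1
```

jog_arm(
  hand=[0.04,0.04,0.04,0.04,0.04],
  travel=[
    [0,-0.048,0],
    [0,0,-0.03],
    [0,0,-0.02],
    [0,0,0],
    [0,0,0],
  ],
  yaw=[0,0,0,0,0],
)

```text
time_s: 11.12
position: [0.4271, 0.0784, 0.08]
tool_rot: [[0.012, 1.0, 0.001], [1.0, -0.012, -0.0], [-0.0, 0.001, -1.0]]
ft_force: [0.1, -0.4, -1.7]
grip_width: 0.0448
gripper_force: 47.0
```

Run:
```python
from h import *
o=env.observe(); print(o["position"],o["grip_width"])
crop("side",225,190,335,280,7,"s5.png")
```

```text
[0.4271 0.0784 0.08  ] 0.04484570776529804
```

View pics/s5.png

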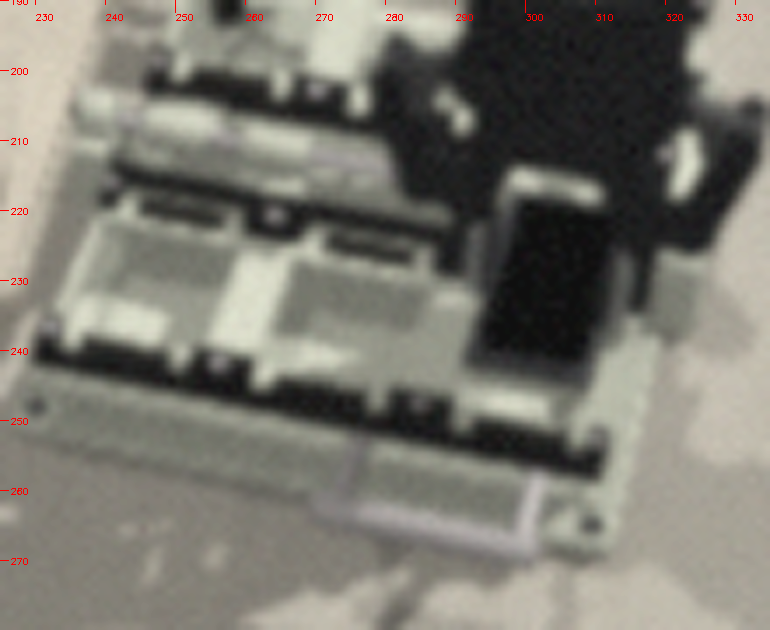

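The module hangs level over nest 1, with its glass at (300,230) between the stops. Lowering it in stages while I watch the force.

jog_arm(
  hand=[0.04,0.04,0.04,0.04,0.04],
  travel=[
    [0,0,-0.008],
    [0,0,-0.005],
    [0,0,-0.005],
    [0,0,-0.003],
    [0,0,0],
  ],
  yaw=[0,0,0,0,0],
)

```text
time_s: 11.8
position: [0.4269, 0.0783, 0.0582]
tool_rot: [[0.012, 1.0, 0.0], [1.0, -0.012, 0.0], [0.0, 0.0, -1.0]]
ft_force: [1.8, -0.5, -1.2]
grip_width: 0.0446
gripper_force: 47.0
```

jog_arm(
  hand=[0.04,0.04,0.04,0.062,0.062],
  travel=[
    [0,0,-0.0015],
    [0,0,-0.001],
    [0,0,0],
    [0,0,0],
    [0,0,0],
  ],
  yaw=[0,0,0,0,0],
)

```text
time_s: 12.42
position: [0.4265, 0.0784, 0.0558]
tool_rot: [[0.012, 1.0, -0.001], [1.0, -0.012, -0.0], [-0.0, -0.001, -1.0]]
ft_force: [0.9, -0.5, 0.2]
grip_width: 0.062
gripper_force: 0.0
```

jog_arm(
  hand=[0.062,0.062,0.066,0.066,0.066],
  travel=[
    [0,0,0],
    [0,0,0.02],
    [0.01,0.02,0.035],
    [0.015,0.045,0.02],
    [0.015,0.045,0],
  ],
  yaw=[0,0,0,0,0],
)

```text
time_s: 13.05
position: [0.4677, 0.1896, 0.1326]
tool_rot: [[0.013, 1.0, 0.003], [1.0, -0.013, 0.0], [0.0, 0.003, -1.0]]
ft_force: [1.2, -1.2, 0.3]
grip_width: 0.0662
gripper_force: 0.0
```

jog_arm(
  hand=[0.066,0.066,0.066,0.066,0.066],
  travel=[
    [0.015,0.045,0],
    [0.015,0.045,0],
    [0.015,0.045,-0.01],
    [0,0.0285,-0.03],
    [0,0,-0.035],
  ],
  yaw=[0,0.03,0.03,0.022,0],
)

```text
time_s: 13.68
position: [0.5114, 0.3538, 0.0549]
tool_rot: [[-0.073, 0.997, 0.001], [0.997, 0.073, 0.001], [0.001, 0.001, -1.0]]
ft_force: [0.4, -0.2, -0.9]
grip_width: 0.0663
gripper_force: 0.0
```

Run:
```python
from h import *
o=env.observe(); print(o["position"],o["grip_width"])
crop("side",225,190,335,280,7,"s6.png")
```

```text
[0.5114 0.3538 0.0549] 0.06626927849611303
```

View pics/s6.png

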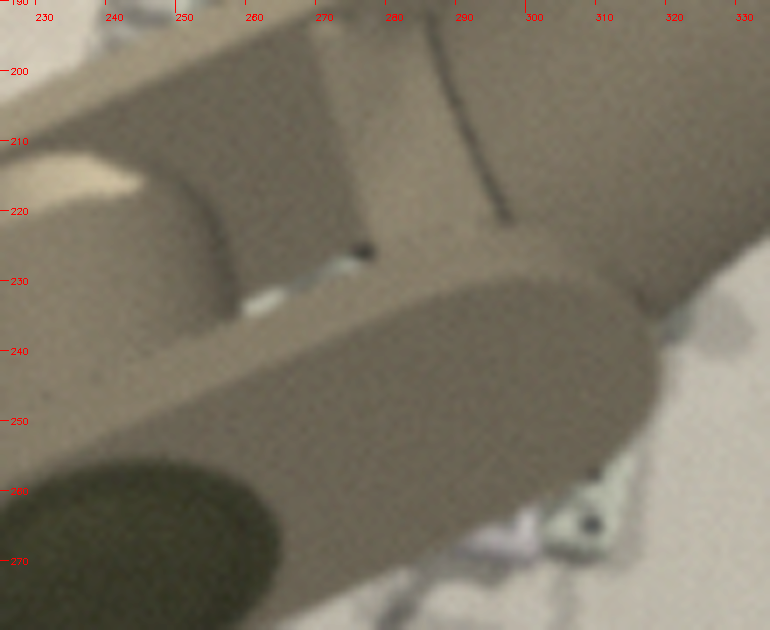

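The arm hides the nest from the side camera, so I'll check it when the arm is back over the jig. Picking module 2.

jog_arm(
  hand=[0.066,0.066,0.066,0.04,0.04],
  travel=[
    [0.0005,-0.0015,-0.01],
    [0,0,-0.01],
    [0,0,-0.005],
    [0,0,0],
    [0,0,0],
  ],
  yaw=[0,0,0,0,0],
)

```text
time_s: 14.35
position: [0.5126, 0.3505, 0.0316]
tool_rot: [[-0.07, 0.998, 0.001], [0.998, 0.07, 0.001], [0.0, 0.001, -1.0]]
ft_force: [1.3, 0.4, 1.8]
grip_width: 0.0446
gripper_force: 41.5
```

jog_arm(
  hand=[0.04,0.04,0.04,0.04,0.04],
  travel=[
    [0,0,0],
    [0,0,0],
    [0,0,0.03],
    [0,0,0.04],
    [0,0,0.03],
  ],
  yaw=[0,0,0,0,0],
)

```text
time_s: 14.98
position: [0.5122, 0.3504, 0.1322]
tool_rot: [[-0.07, 0.998, 0.0], [0.998, 0.07, 0.0], [0.0, 0.0, -1.0]]
ft_force: [-0.3, 0.3, -1.2]
grip_width: 0.0447
gripper_force: 41.3
```

jog_arm(
  hand=[0.04,0.04,0.04,0.04,0.04],
  travel=[
    [-0.0018,-0.035,0],
    [-0.0018,-0.048,0],
    [-0.0018,-0.048,0],
    [-0.0018,-0.048,0],
    [-0.0018,-0.048,0],
  ],
  yaw=[0,-0.03,-0.03,-0.024,0],
)

```text
time_s: 15.6
position: [0.5029, 0.1219, 0.1307]
tool_rot: [[0.014, 1.0, -0.0], [1.0, -0.014, 0.0], [0.0, -0.0, -1.0]]
ft_force: [0.2, -0.2, -0.8]
grip_width: 0.0449
gripper_force: 41.3
```

jog_arm(
  hand=[0.04,0.04,0.04,0.04,0.04],
  travel=[
    [-0.0018,-0.048,0],
    [0,0,-0.03],
    [0,0,-0.02],
    [0,0,0],
    [0,0,0],
  ],
  yaw=[0,0,0,0,0],
)

```text
time_s: 16.23
position: [0.5018, 0.0755, 0.0815]
tool_rot: [[0.014, 1.0, 0.001], [1.0, -0.014, -0.0], [-0.0, 0.001, -1.0]]
ft_force: [0.8, 0.0, -0.8]
grip_width: 0.0447
gripper_force: 41.3
```

Run:
```python
from h import *
o=env.observe(); print(o["position"],o["grip_width"])
crop("side",225,190,335,280,7,"s7.png")
```

```text
[0.5018 0.0755 0.0815] 0.04472126198124738
```

View pics/s7.png

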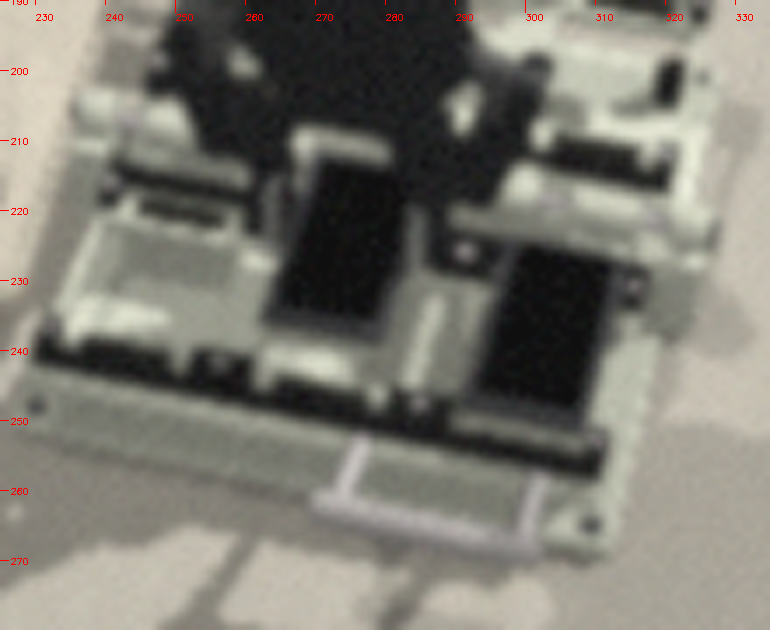

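Module 1 sits in nest 1 (glass from (293,225) to (312,249)), and module 2 hangs over nest 2 at (275,225). Lowering module 2.

jog_arm(
  hand=[0.04,0.04,0.04,0.04,0.04],
  travel=[
    [-0.001,0.0005,-0.008],
    [0,0,-0.006],
    [0,0,-0.005],
    [0,0,-0.003],
    [0,0,0],
  ],
  yaw=[0,0,0,0,0],
)

```text
time_s: 16.9
position: [0.5006, 0.0759, 0.0587]
tool_rot: [[0.014, 1.0, 0.0], [1.0, -0.014, 0.0], [0.0, 0.0, -1.0]]
ft_force: [1.8, 1.0, -1.2]
grip_width: 0.0447
gripper_force: 41.2
```

jog_arm(
  hand=[0.04,0.04,0.062,0.062,0.062],
  travel=[
    [0,0,-0.0015],
    [0,0,0],
    [0,0,0],
    [0,0,0],
    [0,0,0.02],
  ],
  yaw=[0,0,0,0,0],
)

```text
time_s: 17.52
position: [0.4996, 0.0759, 0.0767]
tool_rot: [[0.014, 1.0, -0.003], [1.0, -0.014, 0.0], [0.0, -0.003, -1.0]]
ft_force: [-0.1, -0.9, 0.3]
grip_width: 0.0622
gripper_force: 0.0
```

jog_arm(
  hand=[0.066,0.066,0.066,0.066,0.066],
  travel=[
    [0,0,0.04],
    [0.0146,0.0402,0.015],
    [0.0146,0.0402,0],
    [0.0146,0.0402,0],
    [0.0146,0.0402,0],
  ],
  yaw=[0,0,0,0.034,0.034],
)

```text
time_s: 18.15
position: [0.559, 0.238, 0.1324]
tool_rot: [[-0.055, 0.998, -0.0], [0.998, 0.055, -0.0], [-0.0, -0.0, -1.0]]
ft_force: [0.9, -0.3, 0.9]
grip_width: 0.0666
gripper_force: 0.0
```

jog_arm(
  hand=[0.066,0.066,0.066,0.066,0.066],
  travel=[
    [0.0146,0.0402,0],
    [0.0146,0.0402,0],
    [0.0146,0.0402,-0.02],
    [0,0,-0.03],
    [0,0,-0.027],
  ],
  yaw=[0,0,0,0,0],
)

```text
time_s: 18.77
position: [0.6022, 0.3577, 0.0539]
tool_rot: [[-0.055, 0.998, -0.001], [0.998, 0.055, -0.0], [-0.0, -0.001, -1.0]]
ft_force: [-0.4, -0.6, -0.6]
grip_width: 0.0661
gripper_force: 0.0
```

jog_arm(
  hand=[0.066,0.066,0.066,0.04,0.04],
  travel=[
    [0.0005,0,-0.01],
    [0,0,-0.01],
    [0,0,-0.004],
    [0,0,0],
    [0,0,0],
  ],
  yaw=[0,0,0,0,0],
)

```text
time_s: 19.4
position: [0.6035, 0.3574, 0.0323]
tool_rot: [[-0.054, 0.999, 0.001], [0.999, 0.054, 0.001], [0.0, 0.001, -1.0]]
ft_force: [0.3, -0.0, -0.2]
grip_width: 0.0443
gripper_force: 41.6
```

jog_arm(
  hand=[0.04,0.04,0.04,0.04,0.04],
  travel=[
    [0,0,0],
    [0,0,0],
    [0,0,0.03],
    [0,0,0.04],
    [0,0,0.03],
  ],
  yaw=[0,0,0,0,0],
)

```text
time_s: 20.02
position: [0.6031, 0.3573, 0.1326]
tool_rot: [[-0.054, 0.999, 0.0], [0.999, 0.054, 0.0], [0.0, 0.0, -1.0]]
ft_force: [1.5, -1.0, -0.3]
grip_width: 0.0447
gripper_force: 41.7
```

jog_arm(
  hand=[0.04,0.04,0.04,0.04,0.04],
  travel=[
    [-0.0046,-0.0415,0],
    [-0.0046,-0.048,0],
    [-0.0046,-0.048,0],
    [-0.0046,-0.048,0],
    [-0.0046,-0.048,0],
  ],
  yaw=[0,-0.025,-0.025,-0.019,0],
)

```text
time_s: 20.65
position: [0.5796, 0.1223, 0.1311]
tool_rot: [[0.015, 1.0, -0.001], [1.0, -0.015, -0.0], [-0.0, -0.001, -1.0]]
ft_force: [0.8, -0.5, -0.4]
grip_width: 0.0445
gripper_force: 41.6
```

jog_arm(
  hand=[0.04,0.04,0.04,0.04,0.04],
  travel=[
    [-0.0046,-0.048,0],
    [0,0,-0.03],
    [0,0,-0.02],
    [0,0,0],
    [0,0,0],
  ],
  yaw=[0,0,0,0,0],
)

```text
time_s: 21.28
position: [0.5759, 0.0759, 0.082]
tool_rot: [[0.015, 1.0, 0.001], [1.0, -0.015, -0.0], [-0.0, 0.001, -1.0]]
ft_force: [0.7, 0.2, -1.2]
grip_width: 0.0448
gripper_force: 41.6
```

jog_arm(
  hand=[0.04,0.04,0.04,0.04,0.04],
  travel=[
    [-0.001,0,-0.008],
    [0,0,-0.006],
    [0,0,-0.005],
    [0,0,-0.0035],
    [0,0,0],
  ],
  yaw=[0,0,0,0,0],
)

```text
time_s: 21.9
position: [0.5745, 0.0758, 0.0586]
tool_rot: [[0.015, 1.0, -0.0], [1.0, -0.015, 0.0], [0.0, -0.0, -1.0]]
ft_force: [0.7, 0.3, -1.2]
grip_width: 0.0447
gripper_force: 41.6
```

jog_arm(
  hand=[0.04,0.062,0.062,0.062,0.062],
  travel=[
    [0,0,-0.001],
    [0,0,0],
    [0,0,0],
    [0,0,0.02],
    [0,0,0.05],
  ],
  yaw=[0,0,0,0,0],
)

```text
time_s: 22.52
position: [0.5736, 0.0758, 0.127]
tool_rot: [[0.015, 1.0, -0.005], [1.0, -0.015, 0.0], [0.0, -0.005, -1.0]]
ft_force: [0.6, 0.8, -0.1]
grip_width: 0.0618
gripper_force: 0.0
```

jog_arm(
  hand=[0.062,0.05,0.035,0.035,0.035],
  travel=[
    [0,0,0.04],
    [-0.0024,-0.026,0],
    [-0.0024,-0.026,0],
    [-0.0024,-0.026,0],
    [-0.0024,-0.026,0],
  ],
  yaw=[0,0.177,0.177,0.177,0.177],
)

```text
time_s: 23.15
position: [0.5648, -0.0291, 0.1681]
tool_rot: [[-0.643, 0.766, 0.0], [0.766, 0.643, -0.0], [-0.0, 0.0, -1.0]]
ft_force: [0.1, 0.4, 0.1]
grip_width: 0.0348
gripper_force: 0.0
```

jog_arm(
  hand=[0.035,0.035,0.035,0.035,0.035],
  travel=[
    [-0.0024,-0.026,0],
    [-0.0024,-0.026,0],
    [-0.0024,-0.026,0],
    [-0.0024,-0.026,0],
    [-0.0024,-0.029,0],
  ],
  yaw=[0.177,0.177,0.177,0.177,0.166],
)

```text
time_s: 23.78
position: [0.5528, -0.162, 0.1681]
tool_rot: [[-1.0, -0.002, 0.0], [-0.002, 1.0, -0.0], [-0.0, -0.0, -1.0]]
ft_force: [0.1, 0.1, 0.3]
grip_width: 0.0347
gripper_force: 0.0
```

Run:
```python
from h import *
o=env.observe(); print(o["position"],o["grip_width"],o["q"],o["tool_rot"])
a=crop("side",215,145,345,275,4,"s8.png"); crop("top",180,160,310,250,4,"t8.png")
A=cv2.imread("pics/s8.png");B=cv2.imread("pics/t8.png");B=cv2.copyMakeBorder(B,0,A.shape[0]-B.shape[0],0,0,0); S=np.hstack([A,B]); cv2.imwrite("pics/c8.png",cv2.resize(S,(800,int(S.shape[0]*800/S.shape[1]))))
```

```text
[ 0.5528 -0.162   0.1681] 0.0346932614702476 [ -28.101    28.2666   77.5271    0.0013   74.1894 -118.2193] [[-1.     -0.0021  0.0003]
 [-0.0021  1.     -0.0001]
 [-0.0003 -0.0001 -1.    ]]
```

View pics/c8.png

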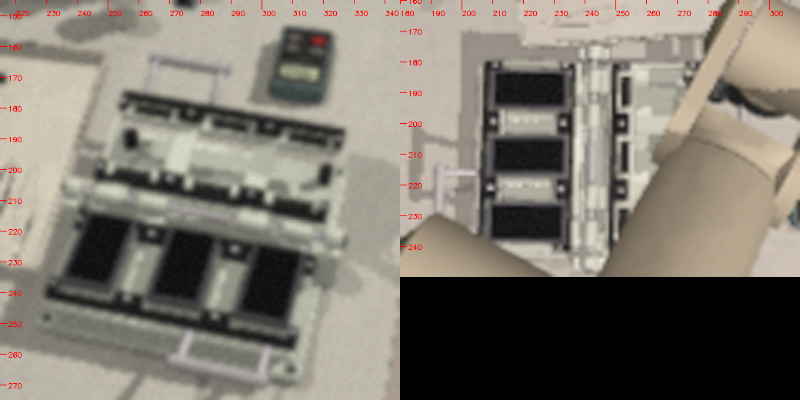

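All three modules are seated glass up in the loading leaf, at top-view pixels (221,188), (221,210) and (220,232). The meter lies keypad up on the bench at side-view pixel (302,165), and the cover bar runs from (254,161) to (279,167). I'll grip the cover bar now.

jog_arm(
  hand=[0.03,0.03,0.03,0.03,0.03],
  travel=[
    [0,0.001,-0.03],
    [0,0,-0.03],
    [0,0,-0.02],
    [0,0,-0.015],
    [0,0,0],
  ],
  yaw=[0,0,0,0,0],
  grip_force=25,
)

```text
time_s: 24.5
position: [0.5527, -0.1597, 0.0722]
tool_rot: [[-1.0, 0.005, -0.001], [0.005, 1.0, 0.001], [0.001, 0.001, -1.0]]
ft_force: [-0.2, 0.5, -0.8]
grip_width: 0.0301
gripper_force: 0.0
```

jog_arm(
  hand=[0.008,0.008,0.008,0.008,0.008],
  travel=[
    [0,0,0],
    [0,0,0],
    [0,0,0],
    [0,0,0],
    [0,0,0],
  ],
  yaw=[0,0,0,0,0],
)

```text
time_s: 25.12
position: [0.5533, -0.1589, 0.0734]
tool_rot: [[-1.0, 0.004, 0.001], [0.004, 1.0, 0.002], [-0.001, 0.002, -1.0]]
ft_force: [2.8, 7.3, -1.5]
grip_width: 0.0111
gripper_force: 26.0
```

Run:
```python
import numpy as np
t=.2+np.arange(21)*.147
P=np.c_[-.168*np.cos(t),.168*np.sin(t)]
print(np.round(np.diff(P,axis=0),4).tolist())
```

```text
[[0.0067, 0.0238], [0.0101, 0.0225], [0.0133, 0.0208], [0.0162, 0.0186], [0.0187, 0.0161], [0.0209, 0.0132], [0.0226, 0.01], [0.0238, 0.0065], [0.0245, 0.003], [0.0247, -0.0006], [0.0243, -0.0042], [0.0234, -0.0078], [0.022, -0.0111], [0.0202, -0.0142], [0.0179, -0.017], [0.0152, -0.0194], [0.0122, -0.0215], [0.0089, -0.023], [0.0054, -0.0241], [0.0019, -0.0246]]
```

jog_arm(
  hand=[0.008,0.008,0.008,0.008,0.008],
  travel=[
    [0,0.0077,0.0238],
    [0,0.0101,0.0225],
    [0,0.0133,0.0208],
    [0,0.0162,0.0186],
    [0,0.0187,0.0161],
  ],
  yaw=[0,0,0,0,0],
)

```text
time_s: 25.75
position: [0.5543, -0.0965, 0.1778]
tool_rot: [[-1.0, 0.005, 0.006], [0.005, 1.0, -0.007], [-0.006, -0.007, -1.0]]
ft_force: [3.0, -9.1, 3.6]
grip_width: 0.0106
gripper_force: 24.6
```

jog_arm(
  hand=[0.008,0.008,0.008,0.008,0.008],
  travel=[
    [0,0.0209,0.0132],
    [0,0.0226,0.01],
    [0,0.0238,0.0065],
    [0,0.0245,0.003],
    [0,0.0247,-0.0006],
  ],
  yaw=[0,0,0,0,0],
)

```text
time_s: 26.38
position: [0.5557, 0.0217, 0.2105]
tool_rot: [[-1.0, 0.005, 0.011], [0.005, 1.0, -0.003], [-0.011, -0.003, -1.0]]
ft_force: [10.0, -4.8, 5.3]
grip_width: 0.0111
gripper_force: 25.7
```

jog_arm(
  hand=[0.008,0.008,0.008,0.008,0.008],
  travel=[
    [0,0.0243,-0.0042],
    [0,0.0234,-0.0078],
    [0,0.022,-0.0111],
    [0,0.0202,-0.0142],
    [0,0.0179,-0.017],
  ],
  yaw=[0,0,0,0,0],
)

```text
time_s: 27.0
position: [0.556, 0.1303, 0.1548]
tool_rot: [[-1.0, 0.005, 0.011], [0.005, 1.0, -0.001], [-0.011, -0.001, -1.0]]
ft_force: [10.8, -4.0, 3.0]
grip_width: 0.011
gripper_force: 26.3
```

jog_arm(
  hand=[0.008,0.008,0.008,0.008,0.008],
  travel=[
    [0.002,0.0152,-0.0194],
    [0.001,0.0122,-0.0215],
    [0,0.0089,-0.023],
    [0,0.0054,-0.0241],
    [0,0.0019,-0.02],
  ],
  yaw=[0,0,0,0,0],
)

```text
time_s: 27.62
position: [0.5569, 0.174, 0.0452]
tool_rot: [[-1.0, 0.004, 0.003], [0.004, 1.0, -0.0], [-0.003, -0.0, -1.0]]
ft_force: [1.0, -3.8, 4.6]
grip_width: 0.0109
gripper_force: 28.0
```

jog_arm(
  hand=[0.008,0.008,0.008,0.008,0.008],
  travel=[
    [0,0,-0.004],
    [0,0,-0.002],
    [0,0,0],
    [0,0,0],
    [0,0,0],
  ],
  yaw=[0,0,0,0,0],
)

```text
time_s: 28.25
position: [0.5568, 0.174, 0.0395]
tool_rot: [[-1.0, 0.004, 0.003], [0.004, 1.0, 0.001], [-0.003, 0.001, -1.0]]
ft_force: [3.3, 4.5, 1.2]
grip_width: 0.0109
gripper_force: 27.9
```

jog_arm(
  hand=[0.008,0.008,0.008,0.008,0.008],
  travel=[
    [0,0,-0.002],
    [0,0,-0.002],
    [0,0,0],
    [0,0,0],
    [0,0,0],
  ],
  yaw=[0,0,0,0,0],
)

```text
time_s: 28.88
position: [0.557, 0.174, 0.038]
tool_rot: [[-1.0, 0.004, 0.005], [0.004, 1.0, 0.001], [-0.005, 0.001, -1.0]]
ft_force: [-4.2, 2.0, 26.6]
grip_width: 0.011
gripper_force: 30.2
```

jog_arm(
  hand=[0.03,0.03,0.03,0.03,0.03],
  travel=[
    [0,0,0.003],
    [0,0,0],
    [0,0,0],
    [0,0,0.03],
    [0,0,0.03],
  ],
  yaw=[0,0,0,0,0],
)

```text
time_s: 29.5
position: [0.5556, 0.1735, 0.0976]
tool_rot: [[-1.0, 0.004, -0.002], [0.004, 1.0, -0.0], [0.002, -0.0, -1.0]]
ft_force: [-0.1, 0.4, 0.2]
grip_width: 0.0299
gripper_force: 0.0
```

jog_arm(
  hand=[0.03,0.03,0.03,0.03,0.03],
  travel=[
    [-0.035,0,0],
    [-0.035,0,0],
    [-0.035,0,0],
    [0,0,-0.025],
    [0,0,-0.03],
  ],
  yaw=[0,0,0,0,0],
)

```text
time_s: 30.12
position: [0.4509, 0.1737, 0.0421]
tool_rot: [[-1.0, 0.004, 0.001], [0.004, 1.0, 0.0], [-0.001, 0.0, -1.0]]
ft_force: [0.3, 0.6, 0.4]
grip_width: 0.03
gripper_force: 0.0
```

Run:
```python
from h import *
o=env.observe(); print(o["position"],o["grip_width"],o["ft_force"])
crop("side",215,155,345,285,5,"s9.png")
```

```text
[0.4509 0.1737 0.0421] 0.029995614560511478 [0.322  0.5508 0.424 ]
```

View pics/s9.png

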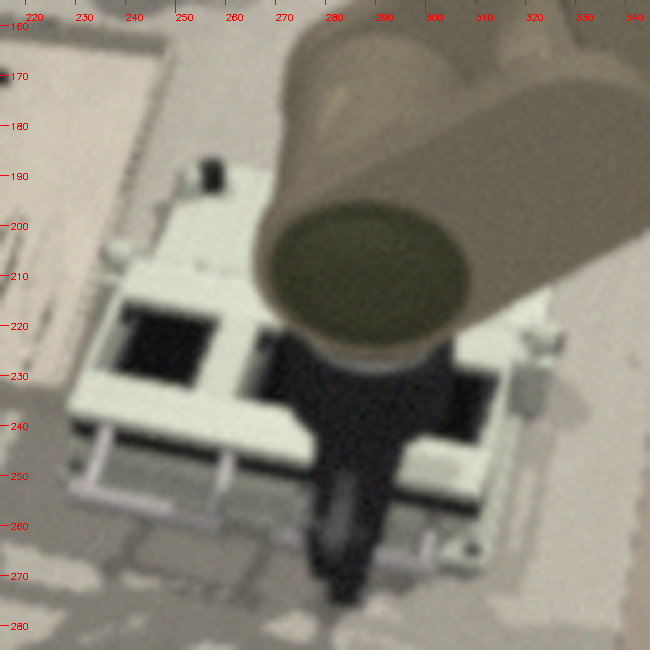

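The leaves are closed, with the module backs showing through the cover windows at (250,228) and (313,235). The fingers straddle the load bar at (283,265). I'll grip it and swing both leaves over.

```bash
python3 -c "
import numpy as np
t=np.arange(21)*np.pi/20
P=np.c_[.168*np.cos(t),.168*np.sin(t)]
print(np.round(np.diff(P,axis=0),4).tolist())"
```

```text
[[-0.0021, 0.0263], [-0.0062, 0.0256], [-0.0101, 0.0244], [-0.0138, 0.0225], [-0.0171, 0.02], [-0.02, 0.0171], [-0.0225, 0.0138], [-0.0244, 0.0101], [-0.0256, 0.0062], [-0.0263, 0.0021], [-0.0263, -0.0021], [-0.0256, -0.0062], [-0.0244, -0.0101], [-0.0225, -0.0138], [-0.02, -0.0171], [-0.0171, -0.02], [-0.0138, -0.0225], [-0.0101, -0.0244], [-0.0062, -0.0256], [-0.0021, -0.0263]]
```

jog_arm(
  hand=[0.03,0.008,0.008,0.008,0.008],
  travel=[
    [0.001,0.0005,-0.003],
    [0,0,0],
    [0,0,0],
    [0,0,0],
    [0,0,0],
  ],
  yaw=[0,0,0,0,0],
  grip_force=45,
)

```text
time_s: 30.8
position: [0.4524, 0.1757, 0.0403]
tool_rot: [[-1.0, 0.005, 0.002], [0.005, 1.0, 0.003], [-0.002, 0.003, -1.0]]
ft_force: [1.1, 11.8, -3.8]
grip_width: 0.0104
gripper_force: 43.8
```

jog_arm(
  hand=[0.008,0.008,0.008,0.008,0.008],
  travel=[
    [0,0,0.0263],
    [-0.0002,-0.0062,0.0256],
    [-0.0002,-0.0101,0.0244],
    [-0.0002,-0.0138,0.0225],
    [-0.0002,-0.0171,0.02],
  ],
  yaw=[0,0,0,0,0],
)

```text
time_s: 31.42
position: [0.4514, 0.1288, 0.1602]
tool_rot: [[-1.0, 0.004, 0.003], [0.004, 1.0, 0.005], [-0.003, 0.005, -1.0]]
ft_force: [2.3, 13.2, -0.9]
grip_width: 0.0106
gripper_force: 44.0
```

jog_arm(
  hand=[0.008,0.008,0.008,0.008,0.008],
  travel=[
    [-0.0002,-0.02,0.0171],
    [-0.0002,-0.0225,0.0138],
    [-0.0002,-0.0244,0.0101],
    [-0.0002,-0.0256,0.0062],
    [-0.0002,-0.0263,0.0021],
  ],
  yaw=[0,0,0,0,0],
)

```text
time_s: 32.05
position: [0.45, 0.009, 0.2112]
tool_rot: [[-1.0, 0.003, 0.005], [0.003, 1.0, 0.002], [-0.005, 0.002, -1.0]]
ft_force: [-2.4, 7.6, 11.4]
grip_width: 0.0103
gripper_force: 46.9
```

jog_arm(
  hand=[0.008,0.008,0.008,0.008,0.008],
  travel=[
    [-0.0002,-0.0263,-0.0021],
    [-0.0002,-0.0256,-0.0062],
    [-0.0002,-0.0244,-0.0101],
    [-0.0002,-0.0225,-0.0138],
    [-0.0002,-0.02,-0.0171],
  ],
  yaw=[0,0,0,0,0],
)

```text
time_s: 32.67
position: [0.4482, -0.111, 0.1593]
tool_rot: [[-1.0, 0.004, -0.0], [0.004, 1.0, 0.0], [0.0, 0.0, -1.0]]
ft_force: [-3.2, -2.0, 6.1]
grip_width: 0.0103
gripper_force: 49.2
```

jog_arm(
  hand=[0.008,0.008,0.008,0.008,0.008],
  travel=[
    [-0.0002,-0.0171,-0.02],
    [-0.0002,-0.0138,-0.0225],
    [-0.0002,-0.0101,-0.0244],
    [-0.0002,-0.0062,-0.0256],
    [0,-0.0021,-0.022],
  ],
  yaw=[0,0,0,0,0],
)

```text
time_s: 33.3
position: [0.4482, -0.16, 0.044]
tool_rot: [[-1.0, 0.005, 0.0], [0.005, 1.0, 0.0], [-0.0, 0.0, -1.0]]
ft_force: [-1.2, 5.7, 5.6]
grip_width: 0.0101
gripper_force: 51.3
```

jog_arm(
  hand=[0.008,0.008,0.008,0.008,0.008],
  travel=[
    [0,0,-0.003],
    [0,0,-0.002],
    [0,0,0],
    [0,0,0],
    [0,0,0],
  ],
  yaw=[0,0,0,0,0],
)

```text
time_s: 33.92
position: [0.4481, -0.1601, 0.0394]
tool_rot: [[-1.0, 0.003, -0.0], [0.003, 1.0, -0.001], [0.0, -0.001, -1.0]]
ft_force: [-4.4, -3.6, -1.1]
grip_width: 0.0103
gripper_force: 51.3
```

jog_arm(
  hand=[0.008,0.008,0.008,0.008,0.008],
  travel=[
    [0,0,-0.002],
    [0,0,-0.001],
    [0,0,0],
    [0,0,0],
    [0,0,0],
  ],
  yaw=[0,0,0,0,0],
)

```text
time_s: 34.55
position: [0.4482, -0.1601, 0.0379]
tool_rot: [[-1.0, 0.003, 0.001], [0.003, 1.0, -0.002], [-0.001, -0.002, -1.0]]
ft_force: [-9.7, 0.4, 19.8]
grip_width: 0.0102
gripper_force: 53.5
```

Both leaves are flat on the right, and the force shows them against the stop. Next the loading leaf goes back alone.

jog_arm(
  hand=[0.008,0.008,0.008,0.008,0.008],
  travel=[
    [0,0.0005,0.014],
    [0,0.0016,0.0143],
    [0.0002,0.0062,0.0256],
    [0.0002,0.0101,0.0244],
    [0.0002,0.0138,0.0225],
  ],
  yaw=[0,0,0,0,0],
  grip_force=35,
)

```text
time_s: 35.17
position: [0.4487, -0.1291, 0.1385]
tool_rot: [[-1.0, 0.004, 0.0], [0.004, 1.0, -0.005], [-0.0, -0.005, -1.0]]
ft_force: [-4.3, -8.0, -0.2]
grip_width: 0.0103
gripper_force: 48.0
```

jog_arm(
  hand=[0.008,0.008,0.008,0.008,0.008],
  travel=[
    [0.0002,0.0171,0.02],
    [0.0002,0.02,0.0171],
    [0.0002,0.0225,0.0138],
    [0.0002,0.0244,0.0101],
    [0.0002,0.0256,0.0062],
  ],
  yaw=[0,0,0,0,0],
)

```text
time_s: 35.8
position: [0.4516, -0.0192, 0.2076]
tool_rot: [[-1.0, 0.004, 0.009], [0.004, 1.0, -0.006], [-0.009, -0.006, -1.0]]
ft_force: [5.5, -3.2, -4.9]
grip_width: 0.01
gripper_force: 47.3
```

Run:
```python
from h import *
o=env.observe(); print(o["position"],o["grip_width"],o["ft_force"])
a=crop("side",215,135,345,275,4,"s10.png"); crop("top",180,160,310,250,4,"t10.png")
A=cv2.imread("pics/s10.png");B=cv2.imread("pics/t10.png");B=cv2.copyMakeBorder(B,0,A.shape[0]-B.shape[0],0,0,0); S=np.hstack([A,B]); cv2.imwrite("pics/c10.png",cv2.resize(S,(800,int(S.shape[0]*800/S.shape[1]))))
```

```text
[ 0.4516 -0.0192  0.2076] 0.010031927118266469 [ 5.4518 -3.173  -4.8859]
```

View pics/c10.png

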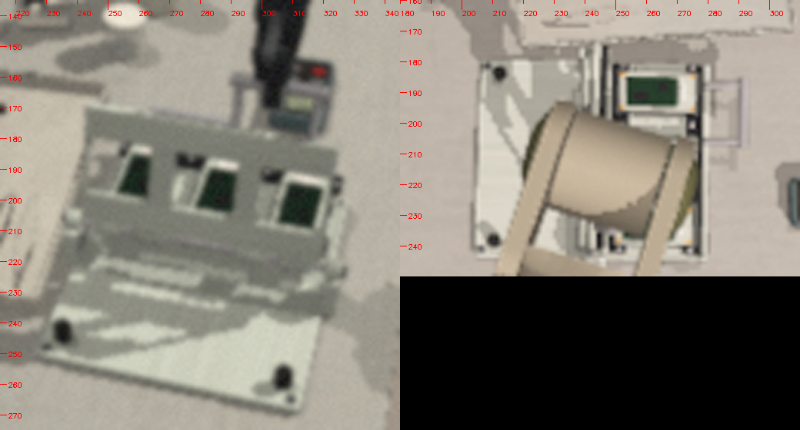

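The loading leaf stands nearly upright, and the green boards seen through its windows at side-view (253,192), (280,194) and (307,201) show the modules lying back side up in the cover leaf. Laying the loading leaf down on the left.

jog_arm(
  hand=[0.008,0.008,0.008,0.008,0.008],
  travel=[
    [0.0002,0.0263,0.0021],
    [0.0002,0.0263,-0.0021],
    [0.0002,0.0256,-0.0062],
    [0.0002,0.0244,-0.0101],
    [0.0002,0.0225,-0.0138],
  ],
  yaw=[0,0,0,0,0],
)

```text
time_s: 36.52
position: [0.4534, 0.1077, 0.1759]
tool_rot: [[-1.0, 0.003, 0.009], [0.003, 1.0, -0.001], [-0.009, -0.001, -1.0]]
ft_force: [8.7, -6.9, -2.6]
grip_width: 0.0101
gripper_force: 48.0
```

jog_arm(
  hand=[0.008,0.008,0.008,0.008,0.008],
  travel=[
    [0.0002,0.02,-0.0171],
    [0.0002,0.0171,-0.02],
    [0.0002,0.0138,-0.0225],
    [0,0.0101,-0.0244],
    [0,0.0062,-0.0256],
  ],
  yaw=[0,0,0,0,0],
)

```text
time_s: 37.15
position: [0.4538, 0.1744, 0.065]
tool_rot: [[-1.0, 0.003, 0.007], [0.003, 1.0, -0.001], [-0.007, -0.001, -1.0]]
ft_force: [6.9, -13.2, 0.7]
grip_width: 0.0103
gripper_force: 47.2
```

jog_arm(
  hand=[0.008,0.008,0.008,0.008,0.008],
  travel=[
    [0,0.0021,-0.022],
    [0,0,-0.002],
    [0,0,-0.001],
    [0,0,0],
    [0,0,0],
  ],
  yaw=[0,0,0,0,0],
)

```text
time_s: 37.78
position: [0.4537, 0.1759, 0.0414]
tool_rot: [[-1.0, 0.003, 0.007], [0.003, 1.0, -0.001], [-0.007, -0.0, -1.0]]
ft_force: [-0.1, -7.2, 13.3]
grip_width: 0.0104
gripper_force: 49.0
```

jog_arm(
  hand=[0.008,0.008,0.008,0.008,0.008],
  travel=[
    [0,0,-0.001],
    [0,0,-0.001],
    [0,0,0],
    [0,0,0],
    [0,0,0],
  ],
  yaw=[0,0,0,0,0],
)

```text
time_s: 38.4
position: [0.4538, 0.1759, 0.0411]
tool_rot: [[-1.0, 0.003, 0.008], [0.003, 1.0, -0.0], [-0.008, -0.0, -1.0]]
ft_force: [-5.3, -9.0, 35.1]
grip_width: 0.0101
gripper_force: 51.3
```

jog_arm(
  hand=[0.03,0.03,0.03,0.03,0.03],
  travel=[
    [0,0,0.003],
    [0,0,0],
    [0,0,0.02],
    [0,0.02,0.05],
    [0,0.03,0.05],
  ],
  yaw=[0,0,0,0,0],
  grip_force=40,
)

```text
time_s: 39.02
position: [0.4514, 0.2266, 0.1614]
tool_rot: [[-1.0, 0.005, -0.001], [0.005, 1.0, -0.0], [0.001, -0.0, -1.0]]
ft_force: [0.9, 0.1, 1.2]
grip_width: 0.03
gripper_force: 0.0
```

Run:
```python
from h import *
o=env.observe(); print(o["position"],o["ft_force"])
im=crop("top",195,165,345,252,5,"t11.png")
big=cv2.resize(im,None,fx=6,fy=6,interpolation=cv2.INTER_CUBIC).astype(int)
m=((big[:,:,1]>big[:,:,2]+12)&(big[:,:,1]>big[:,:,0]+5)&(big[:,:,1]<110)).astype(np.uint8)
for c in cv2.findContours(m,0,2)[0]:
    if cv2.contourArea(c)>1200:
        r=cv2.minAreaRect(c); p=(np.array(r[0])+.5)/6-.5; print("top board",p,np.array(r[1])/6,onz("top",*p,.0505)[:2])
s=env.get_image("side")[:,:,::-1]; big=cv2.resize(s,None,fx=6,fy=6,interpolation=cv2.INTER_CUBIC).astype(int)
m=((big[:,:,1]>big[:,:,2]+12)&(big[:,:,1]>big[:,:,0]+5)&(big[:,:,1]<110)).astype(np.uint8); m[:160*6]=0;m[230*6:]=0;m[:,:220*6]=0;m[:,345*6:]=0
for c in cv2.findContours(m,0,2)[0]:
    if cv2.contourArea(c)>1200:
        r=cv2.minAreaRect(c); p=(np.array(r[0])+.5)/6-.5; print("side board",p,onz("side",*p,.0505)[:2])
```

```text
[0.4514 0.2266 0.1614] [0.9439 0.0976 1.2152]
top board [260.4679 232.488 ] [16.204   8.8099] [ 0.426  -0.0575]
top board [260.5462 211.0146] [15.9104  8.8774] [ 0.4987 -0.0576]
top board [261.4167 189.0833] [ 8.6667 15.6667] [ 0.5741 -0.0605]
```

View pics/t11.png

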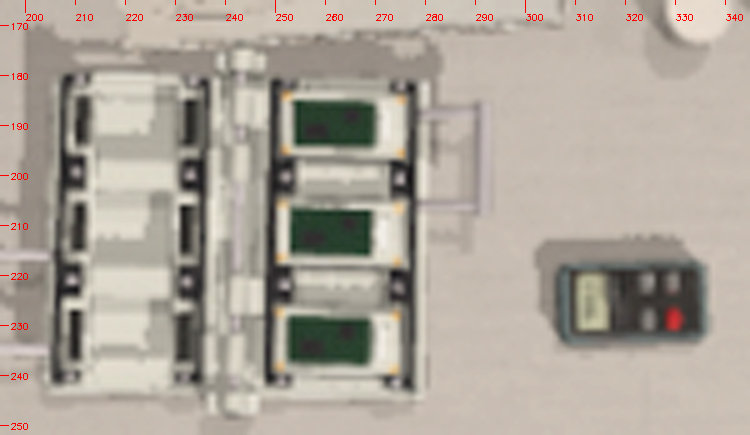

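The crop shows all three modules back side up in the cover nests, with middles at about (262.5,233), (263,211.4) and (263.9,189.6). Both leaves are flat, and the meter is at (321,224), clear of the jig. I'll unload nest 1 first.

jog_arm(
  hand=[0.03,0.06,0.06,0.06,0.06],
  travel=[
    [-0.0029,-0.0323,0],
    [-0.0029,-0.0323,0],
    [-0.0029,-0.0323,0],
    [-0.0029,-0.0323,0],
    [-0.0029,-0.0323,0],
  ],
  yaw=[-0.1759,-0.1759,-0.1759,-0.1759,-0.1759],
)

```text
time_s: 39.75
position: [0.4365, 0.0637, 0.1593]
tool_rot: [[-0.63, 0.776, -0.001], [0.776, 0.63, 0.0], [0.001, -0.001, -1.0]]
ft_force: [0.5, 0.2, -0.1]
grip_width: 0.0603
gripper_force: 0.0
```

jog_arm(
  hand=[0.06,0.06,0.06,0.06,0.06],
  travel=[
    [-0.0029,-0.0323,0],
    [-0.0029,-0.0323,0],
    [-0.0029,-0.0323,0],
    [-0.0029,-0.0323,0],
    [0,0,-0.04],
  ],
  yaw=[-0.1759,-0.1759,-0.1759,-0.1759,0],
)

```text
time_s: 40.38
position: [0.4265, -0.0668, 0.1205]
tool_rot: [[0.021, 1.0, 0.005], [1.0, -0.021, -0.002], [-0.002, 0.005, -1.0]]
ft_force: [1.5, 0.5, -2.0]
grip_width: 0.06
gripper_force: 0.0
```

jog_arm(
  hand=[0.06,0.06,0.06,0.06,0.06],
  travel=[
    [0,0,-0.03],
    [0,0,-0.02],
    [0,0,-0.01],
    [0,0,0],
    [0,0,0],
  ],
  yaw=[0,0,0,0,0],
)

```text
time_s: 41.0
position: [0.4257, -0.0645, 0.0606]
tool_rot: [[0.016, 1.0, 0.001], [1.0, -0.016, -0.0], [-0.0, 0.001, -1.0]]
ft_force: [0.5, -0.1, 0.6]
grip_width: 0.0601
gripper_force: 0.0
```

jog_arm(
  hand=[0.06,0.06,0.04,0.04,0.04],
  travel=[
    [0,0,-0.004],
    [0,0,-0.001],
    [0,0,0],
    [0,0,0],
    [0,0,0],
  ],
  yaw=[0,0,0,0,0],
)

```text
time_s: 41.62
position: [0.4254, -0.0644, 0.0551]
tool_rot: [[0.016, 1.0, -0.0], [1.0, -0.016, 0.0], [-0.0, -0.0, -1.0]]
ft_force: [0.4, -1.1, 0.1]
grip_width: 0.0446
gripper_force: 44.9
```

jog_arm(
  hand=[0.04,0.04,0.04,0.04,0.04],
  travel=[
    [0,0,0],
    [0,0,0.01],
    [0,0,0.02],
    [0,0,0.03],
    [0,0,0.03],
  ],
  yaw=[0,0,0,0,0],
)

```text
time_s: 42.25
position: [0.4253, -0.0644, 0.1466]
tool_rot: [[0.016, 1.0, 0.0], [1.0, -0.016, -0.0], [-0.0, 0.0, -1.0]]
ft_force: [-0.1, 0.6, -0.9]
grip_width: 0.0451
gripper_force: 44.8
```

jog_arm(
  hand=[0.04,0.04,0.04,0.04,0.04],
  travel=[
    [0,0.03,0],
    [0,0.048,0],
    [0,0.048,0],
    [0,0.048,0],
    [0,0.048,0],
  ],
  yaw=[0,0,0,0,0],
)

```text
time_s: 42.88
position: [0.4253, 0.1591, 0.1458]
tool_rot: [[0.016, 1.0, 0.001], [1.0, -0.016, 0.0], [0.0, 0.001, -1.0]]
ft_force: [0.1, -0.3, 0.1]
grip_width: 0.045
gripper_force: 44.8
```

jog_arm(
  hand=[0.04,0.04,0.04,0.04,0.04],
  travel=[
    [0,0.048,0],
    [0,0.048,0],
    [0.001,0.048,-0.01],
    [0.0007,0.0479,-0.02],
    [0,0,-0.03],
  ],
  yaw=[0,0.019,0.019,0,0],
)

```text
time_s: 43.5
position: [0.4271, 0.3524, 0.0853]
tool_rot: [[-0.025, 1.0, 0.003], [1.0, 0.025, 0.002], [0.002, 0.003, -1.0]]
ft_force: [0.2, 0.2, -2.3]
grip_width: 0.0446
gripper_force: 44.8
```

jog_arm(
  hand=[0.04,0.04,0.04,0.04,0.04],
  travel=[
    [0,0,-0.02],
    [0,0,-0.015],
    [0,0,-0.01],
    [0,0,-0.006],
    [0,0,0],
  ],
  yaw=[0,0,0,0,0],
)

```text
time_s: 44.12
position: [0.4272, 0.3494, 0.0341]
tool_rot: [[-0.022, 1.0, -0.0], [1.0, 0.022, 0.0], [0.0, -0.0, -1.0]]
ft_force: [-0.6, 0.5, -0.5]
grip_width: 0.0451
gripper_force: 44.8
```

jog_arm(
  hand=[0.04,0.04,0.062,0.062,0.062],
  travel=[
    [0,0,-0.003],
    [0,0,-0.0012],
    [0,0,0],
    [0,0,0],
    [0,0,0.02],
  ],
  yaw=[0,0,0,0,0],
)

```text
time_s: 44.75
position: [0.4266, 0.3491, 0.0492]
tool_rot: [[-0.022, 1.0, -0.002], [1.0, 0.022, -0.001], [-0.001, -0.002, -1.0]]
ft_force: [0.3, -0.1, 1.4]
grip_width: 0.0622
gripper_force: 0.0
```

jog_arm(
  hand=[0.06,0.06,0.06,0.06,0.06],
  travel=[
    [0,0,0.05],
    [0.008,-0.0465,0.04],
    [0.008,-0.0465,0],
    [0.008,-0.0465,0],
    [0.008,-0.0465,0],
  ],
  yaw=[0,0,0,-0.018,-0.018],
)

```text
time_s: 45.38
position: [0.4593, 0.162, 0.1402]
tool_rot: [[0.015, 1.0, 0.001], [1.0, -0.015, 0.0], [0.0, 0.001, -1.0]]
ft_force: [1.0, -1.2, 0.4]
grip_width: 0.0597
gripper_force: 0.0
```

jog_arm(
  hand=[0.06,0.06,0.06,0.06,0.06],
  travel=[
    [0.008,-0.0465,0],
    [0.008,-0.0465,0],
    [0.008,-0.0465,0],
    [0.008,-0.0465,-0.01],
    [0.008,-0.0435,-0.03],
  ],
  yaw=[0,0,0,0,0],
)

```text
time_s: 46.0
position: [0.5001, -0.068, 0.1007]
tool_rot: [[0.014, 1.0, 0.004], [1.0, -0.014, -0.001], [-0.001, 0.004, -1.0]]
ft_force: [1.0, -0.1, 0.2]
grip_width: 0.0601
gripper_force: 0.0
```

jog_arm(
  hand=[0.06,0.06,0.06,0.06,0.06],
  travel=[
    [0,0,-0.02],
    [0,0,-0.01],
    [0,0,-0.005],
    [0,0,0],
    [0,0,0],
  ],
  yaw=[0,0,0,0,0],
)

```text
time_s: 46.62
position: [0.4994, -0.0658, 0.0655]
tool_rot: [[0.013, 1.0, 0.001], [1.0, -0.013, -0.0], [-0.0, 0.001, -1.0]]
ft_force: [-0.0, -0.1, -0.9]
grip_width: 0.0601
gripper_force: 0.0
```

jog_arm(
  hand=[0.06,0.06,0.04,0.04,0.04],
  travel=[
    [0,0,-0.007],
    [0,0,-0.003],
    [0,0,0],
    [0,0,0],
    [0,0,0],
  ],
  yaw=[0,0,0,0,0],
)

```text
time_s: 47.25
position: [0.4991, -0.0661, 0.0548]
tool_rot: [[0.014, 1.0, -0.0], [1.0, -0.014, 0.0], [0.0, -0.0, -1.0]]
ft_force: [0.3, -0.4, -1.2]
grip_width: 0.0451
gripper_force: 40.9
```

jog_arm(
  hand=[0.04,0.04,0.04,0.04,0.04],
  travel=[
    [0,0,0],
    [0,0,0.01],
    [0,0,0.02],
    [0,0,0.03],
    [0,0,0.03],
  ],
  yaw=[0,0,0,0,0],
)

```text
time_s: 47.88
position: [0.4991, -0.066, 0.1464]
tool_rot: [[0.014, 1.0, 0.0], [1.0, -0.014, -0.0], [-0.0, 0.0, -1.0]]
ft_force: [-0.1, -1.1, -1.0]
grip_width: 0.0449
gripper_force: 41.0
```

jog_arm(
  hand=[0.04,0.04,0.04,0.04,0.04],
  travel=[
    [0.0014,0.033,0],
    [0.0014,0.048,0],
    [0.0014,0.048,0],
    [0.0014,0.048,0],
    [0.0014,0.048,0],
  ],
  yaw=[0,0,0,0,0],
)

```text
time_s: 48.5
position: [0.506, 0.1605, 0.1456]
tool_rot: [[0.014, 1.0, 0.001], [1.0, -0.014, 0.0], [0.0, 0.001, -1.0]]
ft_force: [0.4, -0.1, -1.7]
grip_width: 0.0447
gripper_force: 41.1
```

jog_arm(
  hand=[0.04,0.04,0.04,0.04,0.04],
  travel=[
    [0.0014,0.048,0],
    [0.0014,0.048,0],
    [0.0014,0.048,-0.01],
    [0.0014,0.0483,-0.02],
    [0,0,-0.03],
  ],
  yaw=[0,0.018,0.018,0,0],
)

```text
time_s: 49.12
position: [0.5116, 0.3545, 0.0852]
tool_rot: [[-0.026, 1.0, 0.003], [1.0, 0.026, 0.002], [0.002, 0.003, -1.0]]
ft_force: [0.9, -0.6, -1.6]
grip_width: 0.0447
gripper_force: 41.1
```

jog_arm(
  hand=[0.04,0.04,0.04,0.04,0.04],
  travel=[
    [0,0,-0.02],
    [0,0,-0.015],
    [0,0,-0.01],
    [0,0,-0.006],
    [0,0,0],
  ],
  yaw=[0,0,0,0,0],
)

```text
time_s: 49.75
position: [0.5118, 0.3512, 0.0339]
tool_rot: [[-0.022, 1.0, -0.0], [1.0, 0.022, 0.0], [0.0, -0.0, -1.0]]
ft_force: [0.1, 0.2, -1.1]
grip_width: 0.0449
gripper_force: 41.1
```

jog_arm(
  hand=[0.04,0.04,0.062,0.062,0.062],
  travel=[
    [0,0,-0.003],
    [0,0,-0.0012],
    [0,0,0],
    [0,0,0],
    [0,0,0.02],
  ],
  yaw=[0,0,0,0,0],
)

```text
time_s: 50.38
position: [0.5111, 0.3509, 0.0488]
tool_rot: [[-0.022, 1.0, -0.003], [1.0, 0.022, -0.001], [-0.001, -0.003, -1.0]]
ft_force: [-0.1, 0.8, 0.1]
grip_width: 0.0622
gripper_force: 0.0
```

jog_arm(
  hand=[0.06,0.06,0.06,0.06,0.06],
  travel=[
    [0,0,0.05],
    [0.0068,-0.0465,0.04],
    [0.0068,-0.0465,0],
    [0.0068,-0.0465,0],
    [0.0068,-0.0465,0],
  ],
  yaw=[0,0,0,-0.018,-0.018],
)

```text
time_s: 51.0
position: [0.5391, 0.1638, 0.14]
tool_rot: [[0.015, 1.0, 0.001], [1.0, -0.015, 0.0], [0.0, 0.001, -1.0]]
ft_force: [0.2, -0.0, -0.8]
grip_width: 0.0599
gripper_force: 0.0
```

jog_arm(
  hand=[0.06,0.06,0.06,0.06,0.06],
  travel=[
    [0.0068,-0.0465,0],
    [0.0068,-0.0465,0],
    [0.0068,-0.0465,0],
    [0.0068,-0.0465,-0.01],
    [0.0068,-0.0462,-0.03],
  ],
  yaw=[0,0,0,0,0],
)

```text
time_s: 51.62
position: [0.5739, -0.0688, 0.1007]
tool_rot: [[0.014, 1.0, 0.004], [1.0, -0.014, -0.001], [-0.001, 0.004, -1.0]]
ft_force: [0.3, -0.7, -0.8]
grip_width: 0.0601
gripper_force: 0.0
```

jog_arm(
  hand=[0.06,0.06,0.06,0.06,0.06],
  travel=[
    [0,0,-0.02],
    [0,0,-0.01],
    [0,0,-0.005],
    [0,0,0],
    [0,0,0],
  ],
  yaw=[0,0,0,0,0],
)

```text
time_s: 52.25
position: [0.5733, -0.0667, 0.0654]
tool_rot: [[0.013, 1.0, 0.001], [1.0, -0.013, -0.0], [-0.0, 0.001, -1.0]]
ft_force: [-0.7, -0.6, 0.7]
grip_width: 0.0599
gripper_force: 0.0
```

jog_arm(
  hand=[0.06,0.06,0.04,0.04,0.04],
  travel=[
    [0,0,-0.007],
    [0,0,-0.003],
    [0,0,0],
    [0,0,0],
    [0,0,0],
  ],
  yaw=[0,0,0,0,0],
)

```text
time_s: 52.88
position: [0.5729, -0.067, 0.0546]
tool_rot: [[0.014, 1.0, -0.0], [1.0, -0.014, 0.0], [0.0, -0.0, -1.0]]
ft_force: [0.9, -1.0, -1.8]
grip_width: 0.0447
gripper_force: 41.0
```

jog_arm(
  hand=[0.04,0.04,0.04,0.04,0.04],
  travel=[
    [0,0,0],
    [0,0,0.01],
    [0,0,0.02],
    [0,0,0.03],
    [0,0,0.03],
  ],
  yaw=[0,0,0,0,0],
)

```text
time_s: 53.5
position: [0.5729, -0.067, 0.1463]
tool_rot: [[0.014, 1.0, 0.0], [1.0, -0.014, -0.0], [-0.0, 0.0, -1.0]]
ft_force: [0.3, -0.5, -1.4]
grip_width: 0.045
gripper_force: 41.0
```

jog_arm(
  hand=[0.04,0.04,0.04,0.04,0.04],
  travel=[
    [0.003,0.036,0],
    [0.003,0.048,0],
    [0.003,0.048,0],
    [0.003,0.048,0],
    [0.003,0.048,0],
  ],
  yaw=[0,0,0,0,0],
)

```text
time_s: 54.12
position: [0.5879, 0.1626, 0.1455]
tool_rot: [[0.014, 1.0, 0.001], [1.0, -0.014, 0.0], [0.0, 0.001, -1.0]]
ft_force: [-0.1, -0.1, -1.5]
grip_width: 0.045
gripper_force: 41.1
```

jog_arm(
  hand=[0.04,0.04,0.04,0.04,0.04],
  travel=[
    [0.003,0.048,0],
    [0.003,0.048,0],
    [0.003,0.048,-0.01],
    [0.0027,0.048,-0.02],
    [0,0,-0.03],
  ],
  yaw=[0,0.018,0.018,0,0],
)

```text
time_s: 54.75
position: [0.5993, 0.3566, 0.0851]
tool_rot: [[-0.026, 1.0, 0.003], [1.0, 0.026, 0.002], [0.001, 0.003, -1.0]]
ft_force: [-0.1, -0.5, -0.6]
grip_width: 0.0448
gripper_force: 41.1
```

jog_arm(
  hand=[0.04,0.04,0.04,0.04,0.04],
  travel=[
    [0,0,-0.02],
    [0,0,-0.015],
    [0,0,-0.01],
    [0,0,-0.006],
    [0,0,0],
  ],
  yaw=[0,0,0,0,0],
)

```text
time_s: 55.38
position: [0.5997, 0.353, 0.0337]
tool_rot: [[-0.022, 1.0, 0.0], [1.0, 0.022, 0.0], [0.0, 0.0, -1.0]]
ft_force: [0.3, 0.3, -1.6]
grip_width: 0.0447
gripper_force: 41.1
```

Release, then retreat toward the robot and up so the cameras have a clear view for the last look.

jog_arm(
  hand=[0.04,0.04,0.062,0.062,0.062],
  travel=[
    [0,0,-0.003],
    [0,0,-0.001],
    [0,0,0],
    [0,0,0],
    [0,0,0.02],
  ],
  yaw=[0,0,0,0,0],
)

```text
time_s: 56.0
position: [0.599, 0.3528, 0.0486]
tool_rot: [[-0.022, 1.0, -0.003], [1.0, 0.022, -0.001], [-0.001, -0.003, -1.0]]
ft_force: [0.0, 0.1, 0.4]
grip_width: 0.0622
gripper_force: 0.0
```

jog_arm(
  hand=[0.07,0.07,0.07,0.07,0.07],
  travel=[
    [0,0,0.05],
    [0,-0.02,0.06],
    [-0.03,-0.05,0.05],
    [-0.04,-0.045,0.02],
    [-0.04,-0.045,0],
  ],
  yaw=[0,0,0,0,0],
)

```text
time_s: 56.62
position: [0.4951, 0.2021, 0.2212]
tool_rot: [[-0.022, 1.0, 0.004], [1.0, 0.022, 0.001], [0.0, 0.004, -1.0]]
ft_force: [0.7, -1.0, 0.8]
grip_width: 0.0706
gripper_force: 0.0
```

jog_arm(
  hand=[0.07,0.07,0.07,0.07,0.07],
  travel=[
    [-0.02,-0.05,0],
    [-0.02,-0.05,0],
    [-0.02,-0.05,0],
    [-0.02,-0.05,0],
    [-0.02,-0.05,0],
  ],
  yaw=[0,0,0,0,0],
)

```text
time_s: 57.25
position: [0.3951, -0.0481, 0.2198]
tool_rot: [[-0.022, 1.0, 0.001], [1.0, 0.022, -0.001], [-0.001, 0.001, -1.0]]
ft_force: [1.1, 0.3, 0.5]
grip_width: 0.0702
gripper_force: 0.0
```

jog_arm(
  hand=[0.07,0.07,0.07,0.07,0.07],
  travel=[
    [0,-0.05,0],
    [0,-0.05,0],
    [0,-0.05,0],
    [0,0,0],
    [0,0,0],
  ],
  yaw=[0,0,0,0,0],
)

```text
time_s: 57.88
position: [0.3956, -0.1962, 0.2194]
tool_rot: [[-0.022, 1.0, -0.0], [1.0, 0.022, 0.0], [0.0, -0.0, -1.0]]
ft_force: [-0.1, -0.0, -0.5]
grip_width: 0.0699
gripper_force: 0.0
```

Run:
```python
from h import *
print(env.observe()["position"])
crop("side",130,135,350,365,4,"s12.png"); crop("top",120,140,345,252,4,"t12.png")
A=cv2.imread("pics/s12.png");B=cv2.imread("pics/t12.png")
A=cv2.resize(A,(360,int(A.shape[0]*360/A.shape[1])));B=cv2.resize(B,(440,int(B.shape[0]*440/B.shape[1])))
m=max(A.shape[0],B.shape[0]); f=lambda X:cv2.copyMakeBorder(X,0,m-X.shape[0],0,0,0); cv2.imwrite("pics/c12.png",np.hstack([f(A),f(B)]))
```

```text
[ 0.3956 -0.1962  0.2194]
```

View pics/c12.png

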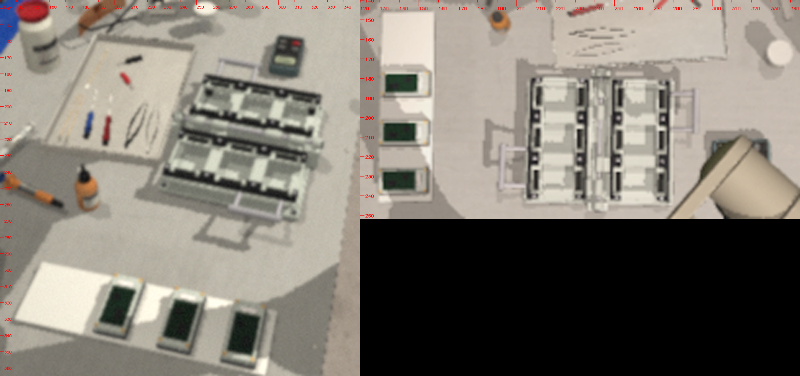

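The three modules lie flat on the foam strip, back side up (top-view crop (405,83), (405,132) and (405,180)). The jig is open, flat and empty, and the meter is keypad up and clear of it. Handing in.

```bash
python3 -c "
from rig import env
print(env.close_job())"
```

```text
the job is handed in; nothing more can be done
None
```

The job is done and handed in after about 58 s of robot time: all three modules lie flat, back side up, on the foam strip, the jig is open, flat and empty, and the dose meter is keypad up on the bench, clear of the jig.

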